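# Set up the pour-over stand for a coffee tasting

### The job

Set up the pour-over stand for a tasting: while its head is still swung aside, stand every blue cup upright inside the rim of a coaster of its own; then swing the head round until its rings are over the coasters and turn the collar clockwise until its white line meets the red locked mark. Only when the head is locked over the cups, set a white dripper level on the ring above each cup; a spare dripper may stay aside, and the jars and the canister behind must not be disturbed.

Things in the scene. Friction and masses are not known exactly. Their poses are not given: they have to be found in the camera images.
- stand: fixed pour-over stand: wood base, 230 mm, 12 mm thick, origin under its 21 mm column, 145 mm high. 76 mm from the column, 120 degrees apart, three cork coasters in wire rims (inside 61 mm, 5 mm above the base). On the column a swinging head with three wire rings, then the lock collar. Shelves hang 0.42 m above the worktop behind x = 0.61 m and left of y = 0.38 m; a coffee machine stands beyond x = 0.47 m right of y = -0.45 m: keep clear
- head (a joint): swing of the stand's head about the column, rad, positive anticlockwise seen from above. 0: the three rings stand over the three coasters (the stop is just past it, at -0.02); it starts swung aside, 0.85 to 1.2, which leaves the coasters open from above (other stop 1.3). Turns easily (about 0.05 N m) while the collar is loose; once the collar is locked a pin under it holds the head at 0
- collar (a joint): lock collar on the column above the head, rad, positive anticlockwise seen from above (loosening). It starts loose, 1.4 to 1.5 (stop 1.55). 0: its white line meets the red mark on the cap and the head is held (below 0.12 counts as locked; stop at -0.05). A pin under it meets a pin of the head when it reads about the same angle as the head, and pushes the head on with it. It takes about 0.3 N m and stays where it is left
- collar_grip (a point): point on the column axis 126 mm above the worktop, at half height of the knurled black collar: 43 mm diameter, from 109 to 137 mm above the worktop, with a fixed 27 mm steel cap just above it up to 145 mm. Grip it across its diameter from above, in any direction. The collar has a white line on its top and side; the cap has a red radial mark
- place_1 (a point): middle of coaster 1 of the stand, at the base's upper face (12 mm above the worktop), where the foot of a cup stands
- place_2 (a point): middle of coaster 2 of the stand, at the base's upper face (12 mm above the worktop), where the foot of a cup stands
- place_3 (a point): middle of coaster 3 of the stand, at the base's upper face (12 mm above the worktop), where the foot of a cup stands
- ring_1 (a point): middle of wire ring 1 of the head, at the height of the ring's top (95.5 mm above the worktop); the hole is 46 mm across, the ring 60 mm outside, of 7 mm wire. With the head at 0 it is over coaster 1
- ring_2 (a point): middle of wire ring 2 of the head, at the height of the ring's top (95.5 mm above the worktop); the hole is 46 mm across, the ring 60 mm outside, of 7 mm wire. With the head at 0 it is over coaster 2
- ring_3 (a point): middle of wire ring 3 of the head, at the height of the ring's top (95.5 mm above the worktop); the hole is 46 mm across, the ring 60 mm outside, of 7 mm wire. With the head at 0 it is over coaster 3
- knob_1 (a point): upright light-wood turning knob outside ring 1, 118 mm from the column: 12 to 15 mm thick, its underside 87 mm and its top 121 mm above the worktop, the point 12 mm below its top. Pinch it from above, or push it, to swing the head about the column
- knob_2 (a point): upright light-wood turning knob outside ring 2, 118 mm from the column: 12 to 15 mm thick, its underside 87 mm and its top 121 mm above the worktop, the point 12 mm below its top. Pinch it from above, or push it, to swing the head about the column
- knob_3 (a point): upright light-wood turning knob outside ring 3, 118 mm from the column: 12 to 15 mm thick, its underside 87 mm and its top 121 mm above the worktop, the point 12 mm below its top. Pinch it from above, or push it, to swing the head about the column
- cup_a: blue stoneware tasting cup without handle, 56 mm outside diameter above a narrower foot (42 mm), 60 mm high, wall 3 to 4 mm, about 0.2 kg. Origin at the centre of its underside, z up to the open mouth. May be absent. Grip it across the outside near its top, from above. Inside a coaster's rim it has about 5 mm of play each way
- cup_b: blue stoneware tasting cup without handle, 56 mm outside diameter above a narrower foot (42 mm), 60 mm high, wall 3 to 4 mm, about 0.2 kg. Origin at the centre of its underside, z up to the open mouth. May be absent. Grip it across the outside near its top, from above. Inside a coaster's rim it has about 5 mm of play each way
- cup_c: blue stoneware tasting cup without handle, 56 mm outside diameter above a narrower foot (42 mm), 60 mm high, wall 3 to 4 mm, about 0.2 kg. Origin at the centre of its underside, z up to the open mouth. May be absent. Grip it across the outside near its top, from above. Inside a coaster's rim it has about 5 mm of play each way
- dripper_a: white ceramic pour-over dripper, 66 mm high, about 0.13 kg. From below: spout 35 mm across and 14 mm high, flat flange 68 mm across from 14 to 19 mm, a cone, and a cylindrical band 51 mm across from 42 mm to the top. Origin at the centre of the spout's underside, z up. Stood on a ring, the spout hangs in the hole, the flange lies on the wire and the origin is 81.5 mm above the worktop. Grip it across the band, from above
- dripper_b: white ceramic pour-over dripper, 66 mm high, about 0.13 kg. From below: spout 35 mm across and 14 mm high, flat flange 68 mm across from 14 to 19 mm, a cone, and a cylindrical band 51 mm across from 42 mm to the top. Origin at the centre of the spout's underside, z up. Stood on a ring, the spout hangs in the hole, the flange lies on the wire and the origin is 81.5 mm above the worktop. Grip it across the band, from above
- dripper_c: white ceramic pour-over dripper, 66 mm high, about 0.13 kg. From below: spout 35 mm across and 14 mm high, flat flange 68 mm across from 14 to 19 mm, a cone, and a cylindrical band 51 mm across from 42 mm to the top. Origin at the centre of the spout's underside, z up. Stood on a ring, the spout hangs in the hole, the flange lies on the wire and the origin is 81.5 mm above the worktop. Grip it across the band, from above
- bean_canister: bystander: dark bean canister, 81 mm across, 156 mm high, behind the stand; origin at the centre of its underside
- sugar_jar: bystander: glass jar with grey lid and pale contents, 73 mm across, 90 mm high, behind the stand; origin at the centre of its underside
- spice_jar: bystander: small glass jar with mustard-yellow cap, 46 mm across, 106 mm high, behind the stand; origin at the centre of its underside
Things that resemble listed ones, but are neither listed nor needed, are in the scene too. What is shaped like the dripper_b but orange, pink or turquoise is not meant.

How it is judged:
By the outcome, as a careful person would: the job done as asked, in the order asked, and still so for the second after the job is handed in, with the robot touching nothing.
Of cup_a, cup_b, cup_c only 2 to 3 are there at a start; the rules pass over those that are not, and their reading is None.
At some moment in a run one of cup_a, cup_b, cup_c may be knocked a few centimetres aside while the robot is not near it.
Once in a run the grip may slacken for a moment while it holds something.
It also fails if it takes over 210 s, if anything falls off the work surface, if the arm or the gripper's body presses on something with over 40 N, if the wrist force passes 120 N, or if a joint passes its speed limit or range.

### The arm

A 6-joint arm with a two-finger parallel gripper is mounted at the origin on a cart in front of the work surface, level with it; the furniture and walls round the work are solid. World frame = base frame: x ahead of the robot, y to its left, z up, the work surface at z = 0. Lengths are in m, angles in rad, forces in N, time in s.
With the tool pointing down it reaches from about 0.35 to 0.85 m from the base axis. Payload 8.1 kg.
Tool frame: the origin (TCP) lies midway between the tips of the shut fingers; the grasp point (between the pads) lies 19 mm behind it; z points along the fingers, y is the line along which they close (so a half turn about z gives the same grasp; the last joint's range is limited). The gripper opens to 93 mm and grips with 3 to 60 N. Pads are 15 mm wide; open, the fingers measure 128 mm over their backs; the gripper's body (75 mm by 188 mm) begins 65 mm behind the grasp point.
Start: joints at [-1.348, 0.13, 1.488, -0, 1.523, -0.085], TCP at [0.182, -0.572, 0.219] pointing down, gripper open.
Joint ranges: [-2.96, 2.96], [-0.89, 2.26], [0.02, 2.5], [-1.34, 4.48], [0, 2.73], [-2.66, 2.66]. Speed limits (rad/s): [2.39, 2.39, 2.79, 3.14, 3.14, 3.14].

### API

Orientations are given as a rotation vector (axis times angle).
In Python, from plant import read_state, read_camera, camera_model, close_job gives the robot as it stands. The module is installed in compiled form; this text tells all that it offers.
- The arm moves only by the tool carry_out, never from a script. Its argument "moves" is a list of rows, each an object of numbers: "jaw": the finger opening in m, from 0 to 0.093; "dx", "dy", "dz": the shift along the tool's x, y, z in m; "yaw": the turn about the tool's z in rad. In form: [{"jaw": .., "dx": .., "dy": .., "dz": .., "yaw": ..}, ...]. A call has 1 to 8 rows; each row shifts and turns the commanded pose from where the row before left it, along the tool's axes as they then stand; what a row does not reach is not made up. A row lasts 1/8 s, in which the tool goes at most 62.5 mm and 10.7 degrees, less where a joint would pass 70% of its speed; a pose out of reach is approached as far as the arm can. A call is refused whole if a number of a shift passes 0.0625 or a number of a turn 0.188, either way. A call with a gripper value outside its range is refused whole. The fingers move at their own pace and stop on an object; "grip_force" is the grip in N (left out, the last holds). Time passes only in rows, so rows that do not move let the fingers close. It gives the time, the measured TCP pose, the force, the opening and the grip force at its end, in the units of the state.
- read_state(): the state, without advancing time (a new reading comes with each control period).
- read_camera(name): name is "scene" or "top" or "wrist"; returns the picture (384x512x3 uint8, red, green, blue); there is no depth.
- camera_model(name): a dict with "camera_matrix" (3x3 intrinsics, pixels), "view" (4x4, takes a point from world to camera coordinates). Camera axes: x right, y up, looking along -z (the intrinsics and any distortion apply to the point x, -y, -z); pixel columns grow to the right and rows downward; lengths in m; the calibration is good to about 2 mm. The wrist camera is an equidistant fisheye: a pixel r from the principal point sees the ray r / f radians off the axis. A picture is of the moment at which its call begins: read the wrist's pose just before it. camera_model takes no time and is no camera call; for the wrist camera it gives the pose at the moment of the call.
- close_job(): hands the job in; it is judged then, once.
The state is a dict: "t": time; "q": joint angles; "dq": joint speeds; "joint_torque": joint torques, N m; "tool_pos": TCP position; "orientation": TCP orientation; "force": force on the tool from outside, world axes, zero at the start; "wrist_torque": the same for the moment, N m; "opening": finger opening in m; "gripper_force": force on a finger pad.
Only numpy, scipy, OpenCV 4.12 (cv2) and the standard library are available. Lean on these libraries where they do the work, as an engineer would, in place of code of your own. Each camera call takes 0.05 s, during which the arm holds its last target. There are 200 camera calls.

## Working session

There is one attempt and no reset: what is moved stays moved. The work goes in short steps, Python scripts to look and compute and a tool call to move; the robot and the scene stay as the last step left them, time stands still between calls to the robot, and variables do not carry over. Pictures are saved under pics/ and viewed, at most 14 in all, crops included, and the job is handed in when it is done.

Besides the shell and the picture viewer there is one more tool, called after ">>>" as a command line: name --argument value ..., lists and objects as JSON in quotes. carry_out: Moves the arm, as the interface text tells. Its arguments: {"type":"object","properties":{"moves":{"type":"array","items":{"type":"object","properties":{"jaw":{"type":"number"},"dx":{"type":"number"},"dy":{"type":"number"},"dz":{"type":"number"},"yaw":{"type":"number"}}}},"grip_force":{"type":"number"}},"required":["moves"]}

```bash
mkdir -p pics; cat > h.py <<'E'
import numpy as np, cv2
from plant import read_state, read_camera, camera_model, close_job
from scipy.spatial.transform import Rotation as R
def snap(n,f):
    m=camera_model(n); im=read_camera(n); cv2.imwrite(f'pics/{f}.png',im[:,:,::-1]); np.savez(f'pics/{f}.npz',im=im,K=m['camera_matrix'],V=m['view'],fish=(n=='wrist')); return im,m
def load(f):
    d=np.load(f'pics/{f}.npz'); return d['im'],{'camera_matrix':d['K'],'view':d['V'],'fish':bool(d['fish'])}
def ray(m,u,v,fish=False):
    K=np.array(m['camera_matrix']);V=np.array(m['view'])
    x=(u-K[0,2])/K[0,0];y=(v-K[1,2])/K[1,1]
    if fish:
        r=np.hypot(x,y); s=np.sin(r)/max(r,1e-9); d=np.array([x*s,-y*s,-np.cos(r)])
    else: d=np.array([x,-y,-1.])
    return -V[:3,:3].T@V[:3,3], V[:3,:3].T@d
def onz(m,u,v,z,fish=False):
    o,d=ray(m,u,v,fish); return o+d*(z-o[2])/d[2]
def proj(m,p,fish=False):
    K=np.array(m['camera_matrix']);V=np.array(m['view'])
    c=V[:3,:3]@np.array(p)+V[:3,3]; x,y,z=c[0],-c[1],-c[2]
    if fish:
        r=np.hypot(x,y);th=np.arctan2(r,z);a,b=x/r*th,y/r*th
    else: a,b=x/z,y/z
    return np.array([K[0,0]*a+K[0,2],K[1,1]*b+K[1,2]])
E
python3 - <<'E'
from h import *
for n in ['scene','top','wrist']:
    im,m=snap(n,n+'0'); print(n,np.round(m['camera_matrix'],1).tolist(),np.round(m['view'],3).tolist(), [k for k in m])
s=read_state();print({k:np.round(v,3).tolist() for k,v in s.items()})
E
```

```text
scene [[497.2, 0.0, 248.7], [0.0, 497.2, 187.2], [0.0, 0.0, 1.0]] [[-0.575, -0.818, -0.007, 0.147], [0.665, -0.472, 0.579, -0.468], [-0.478, 0.328, 0.815, -1.642], [0.0, 0.0, 0.0, 1.0]] ['camera_matrix', 'view']
top [[388.0, 0.0, 258.0], [0.0, 388.0, 192.2], [0.0, 0.0, 1.0]] [[-0.017, -1.0, 0.01, -0.167], [0.997, -0.016, 0.069, -0.517], [-0.069, 0.011, 0.998, -1.309], [0.0, 0.0, 0.0, 1.0]] ['camera_matrix', 'view']
wrist [[297.3, 0.0, 252.4], [0.0, 297.3, 195.5], [0.0, 0.0, 1.0]] [[0.304, -0.953, -0.002, -0.599], [0.924, 0.295, -0.242, 0.029], [0.231, 0.072, 0.97, -0.39], [0.0, 0.0, 0.0, 1.0]] ['camera_matrix', 'view']
{'t': 0.15, 'q': [-1.348, 0.131, 1.489, 0.0, 1.523, -0.085], 'dq': [0.003, -0.002, -0.003, -0.001, -0.0, -0.001], 'joint_torque': [-0.0, -56.048, -49.234, 0.077, 0.031, -0.0], 'tool_pos': [0.182, -0.571, 0.218], 'orientation': [-3.103, -0.481, 0.0], 'force': [-0.097, 0.256, 0.247], 'wrist_torque': [-0.037, 0.028, -0.022], 'gripper_force': 0.0, 'opening': 0.093}
```

View pics/scene0.png

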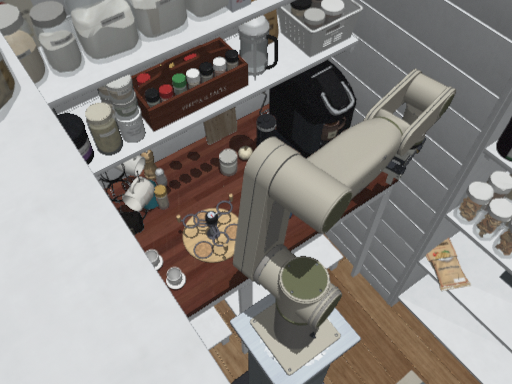

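View pics/top0.png

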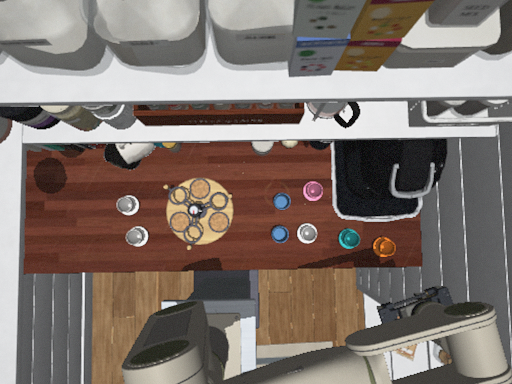

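The top view shows blue cups at (281,202) and (280,233). White drippers are at (127,205), (137,236) and (307,233). The pink (313,190), teal (349,239) and orange (384,246) ones are decoys. The stand is at (197,211). Next I'll confirm this in an enlarged crop.

```bash
python3 - <<'E'
from h import *
im,m=load('top0')
a=cv2.resize(im[165:275,105:265],None,fx=4,fy=4,interpolation=cv2.INTER_CUBIC)[:, :]
b=cv2.resize(im[165:275,260:340],None,fx=2,fy=2,interpolation=cv2.INTER_CUBIC)
c=np.zeros((440,800,3),np.uint8); c[:,:640]=a; c[:220,640:800]=b
cv2.imwrite('pics/crop1.png',c[:,:,::-1])
for (u,v,z) in [(281,202,.06),(280,233,.06),(127,205,.066),(137,236,.066),(307,233,.066),(195,210,.145),(200,211,.012)]:
    print((u,v),np.round(onz(m,u,v,z),3))
E
```

```text
(281, 202) [ 0.477 -0.251  0.06 ]
(280, 233) [ 0.375 -0.245  0.06 ]
(127, 205) [0.475 0.256 0.066]
(137, 236) [0.373 0.223 0.066]
(307, 233) [ 0.374 -0.333  0.066]
(195, 210) [0.453 0.021 0.145]
(200, 211) [0.453 0.024 0.012]
```

View pics/crop1.png

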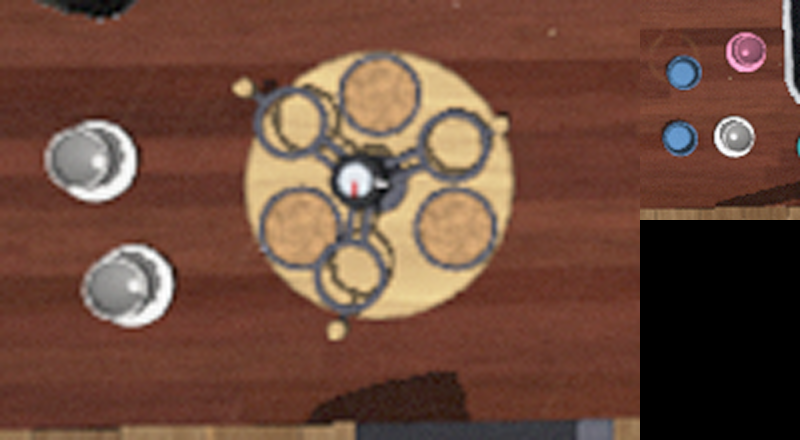

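```bash
cat >> h.py <<'E'
def axes(): 
    s=read_state(); return np.array(s['tool_pos']),R.from_rotvec(s['orientation']).as_matrix()
def yawdeg(Rm): # world angle of tool x axis and closing (y) axis
    return np.degrees(np.arctan2(Rm[1,0],Rm[0,0]))
def plan(p,xang=None):
    """tool x to point to world angle xang deg (mod 180): print yaw needed, then shift in the axes after the yaw"""
    t,Rm=axes(); a=yawdeg(Rm)
    if xang is None: xang=a
    dy=(xang-a+90)%180-90   # ccw world
    yaw=-np.radians(dy)     # tool z down
    R2=Rm@R.from_rotvec([0,0,yaw]).as_matrix()
    d=R2.T@(np.array(p)-t)
    print('at',np.round(t,4),'xang',round(a,2),'yaw',round(yaw,4),'shift',np.round(d,4),'q6',round(read_state()['q'][5],3))
E
python3 - <<'E'
from h import *
t,Rm=axes(); print(np.round(Rm,3))
m=camera_model('wrist');V=np.array(m['view']);o=-V[:3,:3].T@V[:3,3]
print('cam in tool',np.round(Rm.T@(o-t),4),'fwd',np.round(Rm.T@(-V[2,:3]),3),'right',np.round(Rm.T@V[0,:3],3))
im,m=load('top0')
hsv=cv2.cvtColor(im,cv2.COLOR_RGB2HSV)
print([ (k,hsv[v,u].tolist()) for k,u,v in [('cup',281,202),('base',170,200),('cork',200,189)]])
for (u,v) in [(200,188.75),(180,222),(219,222)]: print('coaster',np.round(onz(m,u,v,.012),4))
C=np.mean([onz(m,u,v,.012) for (u,v) in [(200,188.75),(180,222),(219,222)]],0);print('C',C)
for x,y,z in [(291,122,.092),(455,144,.092),(350,273,.092),(244,88,.121),(499,124,.121),(337,329,.121)]:
    p=onz(m,105+x/4,165+y/4,z)-C; print(np.round(p,3),np.hypot(*p[:2]).round(4),np.degrees(np.arctan2(p[1],p[0])).round(1))
# cups
mk=((hsv[...,0]>95)&(hsv[...,0]<120)&(hsv[...,1]>100)).astype(np.uint8); mk[:160]=0;mk[260:]=0
n,l,st,c=cv2.connectedComponentsWithStats(mk)
for i in range(1,n):
    if st[i,4]>60: print('blue',st[i],c[i],np.round(onz(m,*c[i],.055),4))
plan([0.35,-0.15,0.3],0)
E
```

```text
[[ 0.953  0.303 -0.   ]
 [ 0.303 -0.953  0.001]
 [ 0.    -0.001 -1.   ]]
cam in tool [ 0.0673 -0.0004 -0.1669] fwd [-0.243  0.     0.97 ] right [0.001 1.    0.   ]
[('cup', [105, 127, 200]), ('base', [132, 24, 107]), ('cork', [16, 114, 194])]
coaster [0.5292 0.0237 0.012 ]
coaster [0.4164 0.0926 0.012 ]
coaster [ 0.4142 -0.0404  0.012 ]
C [0.45327556 0.02530019 0.012     ]
[0.049 0.059 0.08 ] 0.0767 50.4
[ 0.029 -0.073  0.08 ] 0.0784 -68.3
[-0.073  0.012  0.08 ] 0.0741 170.5
[0.074 0.09  0.109] 0.117 50.5
[ 0.043 -0.11   0.109] 0.1183 -68.8
[-0.115  0.018  0.109] 0.1168 171.2
blue [273 193  17  17 208] [281.25480769 200.97115385] [ 0.4807 -0.2518  0.055 ]
blue [271 226  17  17 205] [279.36585366 233.66829268] [ 0.3726 -0.2433  0.055 ]
at [ 0.1817 -0.5714  0.2178] xang 17.63 yaw 0.3078 shift [ 0.1683 -0.4215 -0.0816] q6 -0.085
```

>>> carry_out --moves '[{"yaw": 0.154,"dz": -0.02},{"yaw": 0.154,"dz": -0.02},{"dx": 0.035,"dy": -0.06},{"dx": 0.035,"dy": -0.06},{"dx": 0.035,"dy": -0.06},{"dx": 0.035,"dy": -0.06},{"dx": 0.035,"dy": -0.06},{"dx": 0.03,"dy": -0.06}]'

```text
invalid input at $.moves[0]: expected keys jaw, dx, dy, dz, yaw
```

```bash
python3 - <<'E'
from h import *
snap('wrist','w1'); plan([0.38,-0.05,0.25],0)
E
```

```text
at [ 0.1817 -0.5714  0.218 ] xang 17.63 yaw 0.3078 shift [ 0.1983 -0.5215 -0.0315] q6 -0.085
```

View pics/w1.png

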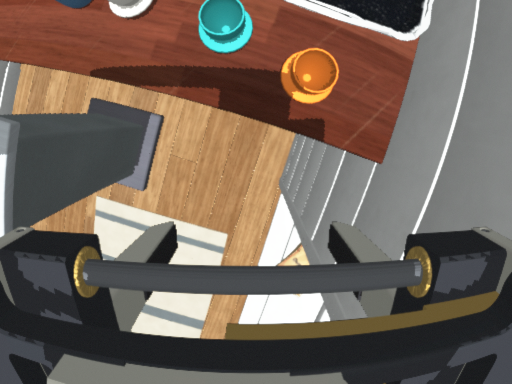

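The picture shows the start pose still: the call was refused because every row needs all five keys.

>>> carry_out --moves '[{"jaw": 0.093,"dx": 0,"dy": 0,"yaw": 0.154,"dz": -0.02},{"jaw": 0.093,"dx": 0,"dy": 0,"yaw": 0.154,"dz": -0.02},{"jaw": 0.093,"dx": 0.03,"dy": -0.06,"dz": 0,"yaw": 0},{"jaw": 0.093,"dx": 0.03,"dy": -0.06,"dz": 0,"yaw": 0},{"jaw": 0.093,"dx": 0.03,"dy": -0.06,"dz": 0,"yaw": 0},{"jaw": 0.093,"dx": 0.03,"dy": -0.06,"dz": 0,"yaw": 0},{"jaw": 0.093,"dx": 0.03,"dy": -0.06,"dz": 0,"yaw": 0},{"jaw": 0.093,"dx": 0.03,"dy": -0.05,"dz": 0,"yaw": 0}]'

```text
t: 1.2
tool_pos: [0.3521, -0.2404, 0.2587]
orientation: [3.141, -0.001, 0.001]
force: [0.9, -0.2, 0.7]
opening: 0.0928
gripper_force: 0.0
```

```bash
python3 - <<'E'
from h import *
snap('wrist','w2'); plan([0.38,-0.05,0.25],0)
E
```

```text
at [ 0.3552 -0.235   0.2588] xang 0.23 yaw 0.0041 shift [ 0.0248 -0.185   0.0095] q6 0.858
```

View pics/w2.png

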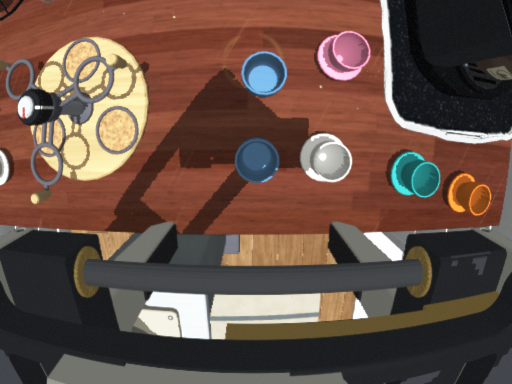

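The two blue cups are at (264,73) and (257,160), with a white dripper at (328,158). The stand is at (85,110) with the head swung aside.

```bash
cat >> h.py <<'E'
def fitc(P):
    A=np.c_[2*P,np.ones(len(P))];s=np.linalg.lstsq(A,(P**2).sum(1),rcond=None)[0]
    return s[:2],np.sqrt(s[2]+s[:2]@s[:2])
def blue(f,z=.06):
    im,m=load(f);fi=m['fish'];hsv=cv2.cvtColor(im,cv2.COLOR_RGB2HSV)
    mk=((hsv[...,0]>95)&(hsv[...,0]<118)&(hsv[...,1]>90)).astype(np.uint8); mk[225:]=0
    mk=cv2.morphologyEx(mk,cv2.MORPH_CLOSE,np.ones((5,5)))
    cs,_=cv2.findContours(mk,cv2.RETR_EXTERNAL,cv2.CHAIN_APPROX_NONE)
    o,_=ray(m,0,0,fi);out=[]
    for c in cs:
        if cv2.contourArea(c)<300: continue
        P=np.array([onz(m,*q,z,fi)[:2] for q in c[:,0].astype(float)])
        ce=P.mean(0)
        for _ in range(4):
            d=P-ce; far=(d@(ce-o[:2])/np.linalg.norm(ce-o[:2]))>0.0*np.linalg.norm(d,axis=1)
            ce,r=fitc(P[far])
        print('blue px',c[:,0].mean(0).round(),'pos',ce.round(4),'r',r.round(4),'n',far.sum()); out.append(ce)
    return out
E
python3 - <<'E'
from h import *
blue('w2')
im,m=load('w2')
print('dripper band top',onz(m,332,160,.066,True),'flange',onz(m,325,158,.016,True))
# clearance in the coaster frame: closing direction angle psi from radial
def rect(c,u,lo,hi,w,P):
    v=np.array([-u[1],u[0]]);d=P-c;a=d@u;b=d@v
    da=max(lo-a,0,a-hi);db=max(abs(b)-w,0);return np.hypot(da,db)
c=np.array([.076,0])
rings=[.0761*np.array([np.cos(t),np.sin(t)]) for t in np.radians([51,171,-69])]
for psi in range(-130,-50,5):
    u=np.array([np.cos(np.radians(psi)),np.sin(np.radians(psi))]);res=[]
    for op in(.056,.064):
        f=min(rect(c,s*u,op/2,op/2+.018,.010,r)-.030 for s in(1,-1) for r in rings)
        col=min(rect(c,s*u,op/2,op/2+.018,.010,np.zeros(2))-.0215 for s in(1,-1))
        res+=[f,col]
    b=rect(c,u,-.094,.094,.0375,np.zeros(2))-.0215
    print(psi,(np.array(res+[b])*1000).round(1))
E
```

```text
blue px [257. 160.] pos [ 0.3728 -0.2452] r 0.0267 n 61
blue px [264.  74.] pos [ 0.4814 -0.2539] r 0.0269 n 60
dripper band top [ 0.37502388 -0.33916133  0.066     ] flange [ 0.37153323 -0.34249808  0.016     ]
-130 [ 9.7 26.8  5.7 26.7 -0.8]
-125 [10.1 30.8  6.1 30.8  3.3]
-120 [ 9.9 34.3  5.9 34.3  6.8]
-115 [ 9.2 37.4  5.2 37.4  9.9]
-110 [ 6.6 39.9  5.3 40.2 12.4]
-105 [ 2.7 42.5  2.5 43.1 14.4]
-100 [-1.1 45.  -1.8 46.  15.8]
-95 [-4.6 47.6 -6.  48.9 16.7]
-90 [-7.6 50.2 -9.7 51.8 17. ]
-85 [-10.   47.6 -12.8  48.9  16.7]
-80 [-11.3  45.  -14.9  46.   15.8]
-75 [-11.5  42.5 -15.5  43.1  14.4]
-70 [-10.8  39.9 -14.8  40.2  12.4]
-65 [-10.5  37.4 -14.5  37.4   9.9]
-60 [-10.7  34.3 -14.7  34.3   6.8]
-55 [-11.4  30.8 -15.4  30.8   3.3]
```

>>> carry_out --moves '[{"jaw": 0.085,"dx": 0,"dy": 0,"dz": 0.01,"yaw": 0.147},{"jaw": 0.085,"dx": 0,"dy": 0,"dz": 0.01,"yaw": 0.147},{"jaw": 0.085,"dx": 0,"dy": 0,"dz": 0.01,"yaw": 0.147},{"jaw": 0.085,"dx": 0.04,"dy": -0.012,"dz": 0.03,"yaw": 0},{"jaw": 0.085,"dx": 0.04,"dy": -0.012,"dz": 0.03,"yaw": 0},{"jaw": 0.085,"dx": 0.042,"dy": -0.012,"dz": 0.03,"yaw": 0},{"jaw": 0.085,"dx": 0,"dy": 0,"dz": 0,"yaw": 0},{"jaw": 0.085,"dx": 0,"dy": 0,"dz": 0,"yaw": 0}]'

```text
t: 2.25
tool_pos: [0.4769, -0.262, 0.1388]
orientation: [-3.065, 0.687, 0.001]
force: [0.0, -0.3, -0.3]
opening: 0.0849
gripper_force: 0.0
```

```bash
python3 - <<'E'
from h import *
plan([0.481,-0.254,0.033],-25)
snap('wrist','w3');blue('w3');snap('top','t3');blue('t3')
E
```

```text
at [ 0.4769 -0.262   0.1388] xang -25.27 yaw -0.0046 shift [ 0.0004 -0.009   0.1058] q6 1.415
blue px [243. 197.] pos [ 0.4847 -0.2555] r 0.0273 n 94
blue px [345. 186.] pos [ 0.5974 -0.482 ] r 0.0138 n 15
blue px [323.  41.] pos [1.0765 0.4212] r 0.9168 n 2
```

>>> carry_out --grip_force 20 --moves '[{"jaw": 0.085,"dx": 0.002,"dy": -0.009,"dz": 0.02,"yaw": 0},{"jaw": 0.085,"dx": 0,"dy": 0,"dz": 0.04,"yaw": 0},{"jaw": 0.085,"dx": 0,"dy": 0,"dz": 0.03,"yaw": 0},{"jaw": 0.085,"dx": 0,"dy": 0,"dz": 0.016,"yaw": 0},{"jaw": 0.05,"dx": 0,"dy": 0,"dz": 0,"yaw": 0},{"jaw": 0.05,"dx": 0,"dy": 0,"dz": 0,"yaw": 0},{"jaw": 0.05,"dx": 0,"dy": 0,"dz": 0,"yaw": 0},{"jaw": 0.05,"dx": 0,"dy": 0,"dz": 0,"yaw": 0}]'

```text
t: 3.35
tool_pos: [0.4839, -0.2552, 0.034]
orientation: [3.065, -0.687, 0.004]
force: [-0.4, 0.2, 4.6]
opening: 0.0559
gripper_force: 20.0
```

>>> carry_out --moves '[{"jaw": 0.05,"dx": 0,"dy": 0,"dz": -0.06,"yaw": 0},{"jaw": 0.05,"dx": 0,"dy": 0,"dz": -0.06,"yaw": 0},{"jaw": 0.05,"dx": -0.005,"dy": -0.005,"dz": -0.06,"yaw": 0},{"jaw": 0.05,"dx": -0.04,"dy": -0.044,"dz": 0,"yaw": 0},{"jaw": 0.05,"dx": -0.04,"dy": -0.044,"dz": 0,"yaw": 0},{"jaw": 0.05,"dx": -0.04,"dy": -0.044,"dz": 0,"yaw": 0},{"jaw": 0.05,"dx": -0.04,"dy": -0.044,"dz": 0,"yaw": 0},{"jaw": 0.05,"dx": -0.04,"dy": -0.044,"dz": 0,"yaw": 0}]'

```text
t: 4.35
tool_pos: [0.3928, 0.038, 0.2127]
orientation: [-3.065, 0.688, -0.001]
force: [1.2, 0.2, -1.6]
opening: 0.0558
gripper_force: 20.0
```

>>> carry_out --moves '[{"jaw": 0.05,"dx": 0,"dy": 0,"dz": 0,"yaw": 0},{"jaw": 0.05,"dx": 0,"dy": 0,"dz": 0,"yaw": 0}]'

```text
t: 4.6
tool_pos: [0.3938, 0.0363, 0.2128]
orientation: [3.066, -0.685, 0.001]
force: [0.6, -0.3, -2.7]
opening: 0.0559
gripper_force: 2.0
```

```bash
python3 - <<'E'
from h import *
plan([0.529,0.0245,0.1],-25)
snap('wrist','w4')
E
```

```text
at [0.3938 0.0363 0.2128] xang -25.2 yaw -0.0036 shift [ 0.1275 -0.0464  0.1129] q6 1.973
```

View pics/w4.png

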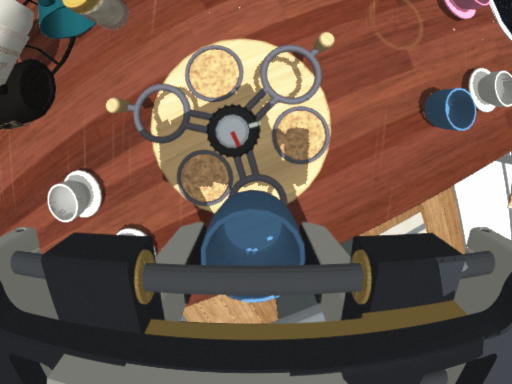

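The cup is in the gripper at (253,245). The stand cap is at (233,131), with the red mark pointing down in the image and the white line to the right. The open coasters are at (214,73), (301,135) and (205,178). The grip has slackened, so I'll re-grip and check.

>>> carry_out --grip_force 25 --moves '[{"jaw": 0.05,"dx": 0,"dy": 0,"dz": 0,"yaw": 0},{"jaw": 0.05,"dx": 0,"dy": 0,"dz": 0,"yaw": 0},{"jaw": 0.05,"dx": 0,"dy": 0,"dz": 0,"yaw": 0},{"jaw": 0.05,"dx": 0,"dy": 0,"dz": 0,"yaw": 0}]'

```text
t: 5.15
tool_pos: [0.3937, 0.0361, 0.2126]
orientation: [3.065, -0.688, -0.0]
force: [0.1, 0.3, -2.0]
opening: 0.056
gripper_force: 25.0
```

```bash
python3 - <<'E'
from h import *
plan([0.529,0.0245,0.1],-25)
im5,m5=snap('wrist','w5')
for f in ['w4','w5','w2']:
    im,m=load(f);hsv=cv2.cvtColor(im,cv2.COLOR_RGB2HSV)
    # base wood
    mk=((hsv[...,0]>15)&(hsv[...,0]<30)&(hsv[...,1]>60)&(hsv[...,2]>130)).astype(np.uint8)
    mk[222:]=0; mk=cv2.morphologyEx(mk,cv2.MORPH_OPEN,np.ones((3,3)))
    c=max(cv2.findContours(cv2.morphologyEx(mk,cv2.MORPH_CLOSE,np.ones((9,9))),cv2.RETR_EXTERNAL,cv2.CHAIN_APPROX_NONE)[0],key=cv2.contourArea)
    P=np.array([onz(m,*q,.012,True)[:2] for q in c[:,0].astype(float)])
    ce,r=fitc(P)
    for k in range(30):
        d=abs(np.linalg.norm(P-ce,axis=1)-.115)
        ce,r=fitc(P[d<max(.003,.02-.001*k)])
    print(f,'base',ce.round(4),r.round(4),(d<.003).sum(),'of',len(P))
    # cork
    ck=((hsv[...,0]>8)&(hsv[...,0]<20)&(hsv[...,1]>85)&(hsv[...,2]>90)).astype(np.uint8); 
    mb=np.zeros_like(ck); cv2.fillPoly(mb,[cv2.convexHull(c)],1); ck&=mb
    ck=cv2.morphologyEx(ck,cv2.MORPH_OPEN,np.ones((5,5)))
    for q in cv2.findContours(ck,cv2.RETR_EXTERNAL,cv2.CHAIN_APPROX_NONE)[0]:
        if cv2.contourArea(q)<300: continue
        (u,v),rr=cv2.minEnclosingCircle(q); p=onz(m,u,v,.013,True)[:2]; 
        print('  cork px',round(u),round(v),round(rr,1),p.round(4),'ang',np.degrees(np.arctan2(*(p-ce)[::-1])).round(1),'d',np.linalg.norm(p-ce).round(4))
# cup rim in gripper, and cap
for f in ['w4','w5']:
    im,m=load(f); print(f,'cap',onz(m,233,131,.145,True).round(4))
print(np.abs(load('w4')[0][190:230,205:300].astype(int)-load('w5')[0][190:230,205:300]).mean())
print({k:np.round(v,3).tolist() for k,v in read_state().items() if k in('opening','gripper_force','force')})
E
```

```text
at [0.3937 0.0361 0.2126] xang -25.32 yaw -0.0055 shift [ 0.1275 -0.0466  0.1126] q6 1.974
w4 base [0.4557 0.0256] 0.113 296 of 702
  cork px 204 177 23.8 [0.4193 0.092 ] ang 118.8 d 0.0757
  cork px 188 160 29.7 [0.4485 0.101 ] ang 95.5 d 0.0757
  cork px 295 141 21.5 [ 0.4122 -0.0297] ang -128.2 d 0.0704
  cork px 284 150 39.1 [ 0.4076 -0.0128] ang -141.4 d 0.0616
  cork px 238 96 15.5 [0.4926 0.0098] ang -23.2 d 0.0401
w5 base [0.4557 0.0256] 0.113 299 of 697
  cork px 204 177 23.8 [0.4193 0.092 ] ang 118.7 d 0.0757
  cork px 186 158 29.6 [0.4507 0.1023] ang 93.8 d 0.0769
  cork px 295 140 21.6 [ 0.4126 -0.031 ] ang -127.3 d 0.0712
  cork px 284 150 39.0 [ 0.4082 -0.0127] ang -141.2 d 0.061
  cork px 238 96 23.3 [0.4915 0.0092] ang -24.5 d 0.0394
w2 base [0.4552 0.0237] 0.1132 259 of 559
w4 cap [0.4552 0.0249 0.145 ]
w5 cap [0.455  0.0246 0.145 ]
1.642280701754386
{'force': [-0.302, -0.479, -1.639], 'gripper_force': 24.979, 'opening': 0.056}
```

View pics/w5.png

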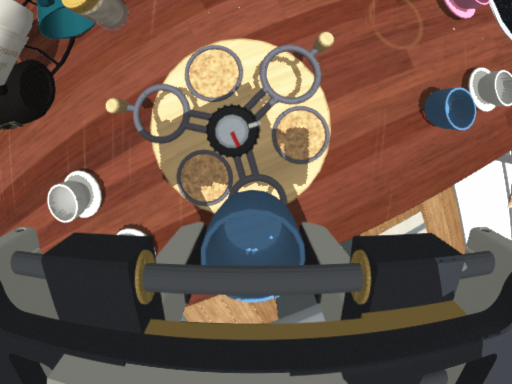

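The view is unchanged: the cup is still held at (253,245) and looks level. I'll check whether it slipped and get the coaster directions.

```bash
python3 - <<'E'
from h import *
im,m=load('w5');t,Rm=axes()
C=np.array([.455,.0245])
for u,v in [(214,73),(301,135),(205,178)]:
    p=onz(m,u,v,.015,True)[:2]; d=p-C; print('coaster',p.round(4),np.degrees(np.arctan2(d[1],d[0])).round(1),np.linalg.norm(d).round(4))
for u,v,z in [(161,112,.092),(291,74,.092),(326,40,.121),(115,105,.121)]:
    p=onz(m,u,v,z,True)[:2]; d=p-C; print('ring/knob',p.round(4),np.degrees(np.arctan2(d[1],d[0])).round(1),np.linalg.norm(d).round(4))
for z in (-.027,-.022,-.017): print('rim far',z,proj(m,t+Rm@np.array([.028,0,z]),True).round(1))
hsv=cv2.cvtColor(im,cv2.COLOR_RGB2HSV);mk=(hsv[...,0]>95)&(hsv[...,0]<118)&(hsv[...,1]>90)
for u in (245,252,258): print(u,np.where(mk[150:260,u])[0][:3]+150, im[185:215:2,u].tolist())
E
```

```text
coaster [0.5307 0.0237] -0.6 0.0757
coaster [ 0.4158 -0.0398] -121.4 0.0753
coaster [0.4179 0.0912] 119.1 0.0763
ring/knob [0.5045 0.084 ] 50.2 0.0774
ring/knob [ 0.4822 -0.0459] -68.9 0.0755
ring/knob [ 0.4961 -0.0833] -69.2 0.1154
ring/knob [0.5279 0.1135] 50.7 0.115
rim far -0.027 [253.4 203.4]
rim far -0.022 [253.3 200.8]
rim far -0.017 [253.3 198.3]
245 [192 193 194] [[140, 120, 85], [196, 167, 117], [251, 236, 176], [93, 93, 90], [45, 66, 85], [43, 66, 85], [44, 65, 86], [45, 68, 88], [48, 70, 90], [47, 69, 90], [46, 69, 90], [47, 72, 91], [52, 77, 100], [65, 96, 125], [64, 97, 125]]
252 [191 192 193] [[251, 236, 176], [252, 239, 181], [230, 207, 155], [44, 63, 82], [46, 66, 86], [46, 68, 87], [48, 68, 88], [46, 69, 88], [47, 69, 89], [49, 70, 91], [47, 70, 91], [48, 70, 93], [56, 84, 109], [64, 96, 124], [65, 95, 124]]
258 [192 193 194] [[191, 163, 115], [253, 241, 182], [251, 235, 174], [72, 80, 88], [46, 67, 86], [45, 66, 87], [46, 66, 86], [45, 67, 86], [46, 68, 88], [46, 68, 89], [47, 70, 91], [47, 70, 91], [51, 77, 101], [63, 94, 124], [65, 95, 124]]
```

>>> carry_out --moves '[{"jaw": 0.05,"dx": 0.043,"dy": -0.0158,"dz": 0,"yaw": 0},{"jaw": 0.05,"dx": 0.043,"dy": -0.0158,"dz": 0,"yaw": 0},{"jaw": 0.05,"dx": 0.0435,"dy": -0.0158,"dz": 0,"yaw": 0},{"jaw": 0.05,"dx": 0,"dy": 0,"dz": 0.03,"yaw": 0},{"jaw": 0.05,"dx": 0,"dy": 0,"dz": 0.03,"yaw": 0},{"jaw": 0.05,"dx": 0,"dy": 0,"dz": 0.03,"yaw": 0},{"jaw": 0.05,"dx": 0,"dy": 0,"dz": 0,"yaw": 0},{"jaw": 0.05,"dx": 0,"dy": 0,"dz": 0,"yaw": 0}]'

```text
t: 6.2
tool_pos: [0.5316, 0.024, 0.1239]
orientation: [-3.065, 0.687, -0.002]
force: [0.3, -0.3, -2.2]
opening: 0.0559
gripper_force: 25.0
```

```bash
python3 - <<'E'
from h import *
plan([0.531,0.0235,0.047],-26)
E
```

```text
at [0.5316 0.024  0.1239] xang -25.27 yaw 0.0127 shift [-0.0004  0.0008  0.0769] q6 1.961
```

Aligned; now lower gently.

>>> carry_out --moves '[{"jaw": 0.05,"dx": 0,"dy": 0.001,"dz": 0.03,"yaw": 0},{"jaw": 0.05,"dx": 0,"dy": 0,"dz": 0.03,"yaw": 0},{"jaw": 0.05,"dx": 0,"dy": 0,"dz": 0.01,"yaw": 0},{"jaw": 0.05,"dx": 0,"dy": 0,"dz": 0.004,"yaw": 0},{"jaw": 0.05,"dx": 0,"dy": 0,"dz": 0.0,"yaw": 0},{"jaw": 0.05,"dx": 0,"dy": 0,"dz": 0,"yaw": 0}]'

```text
t: 6.95
tool_pos: [0.5316, 0.023, 0.05]
orientation: [-3.065, 0.687, -0.003]
force: [0.5, -0.0, -2.4]
opening: 0.0557
gripper_force: 25.0
```

>>> carry_out --moves '[{"jaw": 0.05,"dx": 0,"dy": 0,"dz": 0.002,"yaw": 0},{"jaw": 0.05,"dx": 0,"dy": 0,"dz": 0.0015,"yaw": 0},{"jaw": 0.05,"dx": 0,"dy": 0,"dz": 0,"yaw": 0},{"jaw": 0.05,"dx": 0,"dy": 0,"dz": 0,"yaw": 0}]'

```text
t: 7.45
tool_pos: [0.5311, 0.023, 0.0461]
orientation: [-3.065, 0.687, -0.001]
force: [-3.2, 0.6, 4.6]
opening: 0.0555
gripper_force: 25.0
```

Contact. Release and lift.

>>> carry_out --moves '[{"jaw": 0.064,"dx": 0,"dy": 0,"dz": 0,"yaw": 0},{"jaw": 0.064,"dx": 0,"dy": 0,"dz": 0,"yaw": 0},{"jaw": 0.064,"dx": 0,"dy": 0,"dz": -0.02,"yaw": 0},{"jaw": 0.064,"dx": 0,"dy": 0,"dz": -0.04,"yaw": 0},{"jaw": 0.064,"dx": 0,"dy": 0,"dz": -0.06,"yaw": 0},{"jaw": 0.064,"dx": -0.02,"dy": 0.0,"dz": -0.06,"yaw": 0},{"jaw": 0.085,"dx": 0,"dy": 0,"dz": 0,"yaw": 0},{"jaw": 0.085,"dx": 0,"dy": 0,"dz": 0,"yaw": 0}]'

```text
t: 8.45
tool_pos: [0.5127, 0.0315, 0.2243]
orientation: [-3.066, 0.687, -0.001]
force: [-0.2, -0.4, -0.9]
opening: 0.0798
gripper_force: 0.0
```

```bash
python3 - <<'E'
from h import *
snap('top','t6');blue('t6',.072)
plan([0.373,-0.245,0.14],35)
E
```

```text
blue px [348. 183.] pos [0. 0.] r 0.0 n 0
blue px [322.  41.] pos [ 1.037  -0.4902] r 0.0024 n 3
at [0.5121 0.0315 0.2231] xang -25.28 yaw -1.0521 shift [-0.2724  0.1468  0.0833] q6 1.973
```

>>> carry_out --moves '[{"jaw": 0.085,"dx": 0,"dy": 0,"dz": 0,"yaw": -0.15},{"jaw": 0.085,"dx": 0,"dy": 0,"dz": 0,"yaw": -0.15},{"jaw": 0.085,"dx": 0,"dy": 0,"dz": 0,"yaw": -0.15},{"jaw": 0.085,"dx": 0,"dy": 0,"dz": 0,"yaw": -0.15},{"jaw": 0.085,"dx": 0,"dy": 0,"dz": 0,"yaw": -0.15},{"jaw": 0.085,"dx": 0,"dy": 0,"dz": 0,"yaw": -0.15},{"jaw": 0.085,"dx": 0,"dy": 0,"dz": 0,"yaw": -0.15},{"jaw": 0.085,"dx": -0.0424,"dy": 0.0228,"dz": 0,"yaw": 0}]'

```text
t: 9.5
tool_pos: [0.4903, -0.0103, 0.2218]
orientation: [-2.992, -0.949, 0.006]
force: [0.3, -1.1, 0.6]
opening: 0.0852
gripper_force: 0.0
```

>>> carry_out --moves '[{"jaw": 0.085,"dx": -0.045,"dy": 0.024,"dz": 0,"yaw": 0},{"jaw": 0.085,"dx": -0.045,"dy": 0.024,"dz": 0,"yaw": 0},{"jaw": 0.085,"dx": -0.045,"dy": 0.024,"dz": 0,"yaw": 0},{"jaw": 0.085,"dx": -0.045,"dy": 0.024,"dz": 0.0,"yaw": 0},{"jaw": 0.085,"dx": -0.05,"dy": 0.027,"dz": 0.0,"yaw": 0},{"jaw": 0.085,"dx": 0,"dy": 0,"dz": 0.03,"yaw": 0},{"jaw": 0.085,"dx": 0,"dy": 0,"dz": 0,"yaw": 0}]'

```text
t: 10.38
tool_pos: [0.3702, -0.2428, 0.1903]
orientation: [-2.992, -0.937, 0.007]
force: [-0.8, -0.2, -0.1]
opening: 0.0847
gripper_force: 0.0
```

```bash
python3 - <<'E'
from h import *
snap('wrist','w7');b=blue('w7');plan([0.373,-0.245,0.034],35)
for p in b: 
    if abs(p[0]-.37)<.05 and abs(p[1]+.245)<.06: plan([*p,0.034],35)
E
```

```text
blue px [257. 186.] pos [ 0.3719 -0.2455] r 0.0263 n 70
at [ 0.3712 -0.2429  0.1921] xang 34.85 yaw -0.0027 shift [0.0004 0.0036 0.1581] q6 0.267
at [ 0.3712 -0.2429  0.1921] xang 34.85 yaw -0.0027 shift [-0.0007  0.0034  0.1581] q6 0.267
```

>>> carry_out --grip_force 25 --moves '[{"jaw": 0.085,"dx": 0,"dy": 0.0035,"dz": 0.04,"yaw": 0},{"jaw": 0.085,"dx": 0,"dy": 0,"dz": 0.05,"yaw": 0},{"jaw": 0.085,"dx": 0,"dy": 0,"dz": 0.05,"yaw": 0},{"jaw": 0.085,"dx": 0,"dy": 0,"dz": 0.017,"yaw": 0},{"jaw": 0.05,"dx": 0,"dy": 0,"dz": 0,"yaw": 0},{"jaw": 0.05,"dx": 0,"dy": 0,"dz": 0,"yaw": 0},{"jaw": 0.05,"dx": 0,"dy": 0,"dz": 0,"yaw": 0},{"jaw": 0.05,"dx": 0,"dy": 0,"dz": 0,"yaw": 0}]'

```text
t: 11.42
tool_pos: [0.3757, -0.2475, 0.0392]
orientation: [2.995, 0.941, 0.002]
force: [-2.4, 2.2, 6.9]
opening: 0.0566
gripper_force: 24.8
```

```bash
python3 - <<'E'
from h import *
a=np.radians(-121);plan([.455+.076*np.cos(a),.0245+.076*np.sin(a),0.2],35)
E
```

```text
at [ 0.3757 -0.2475  0.0392] xang 34.88 yaw -0.0022 shift [ 0.1517 -0.146  -0.161 ] q6 0.265
```

>>> carry_out --moves '[{"jaw": 0.07,"dx": 0,"dy": 0,"dz": 0,"yaw": 0},{"jaw": 0.07,"dx": 0,"dy": 0,"dz": 0,"yaw": 0},{"jaw": 0.07,"dx": 0,"dy": 0,"dz": 0,"yaw": 0}]'

```text
t: 11.8
tool_pos: [0.3747, -0.2468, 0.0375]
orientation: [2.997, 0.941, 0.0]
force: [-0.3, -0.8, -0.8]
opening: 0.0701
gripper_force: 0.0
```

```bash
python3 - <<'E'
from h import *
snap('wrist','w8');b=blue('w8');print(read_state()['tool_pos'],read_state()['opening'],read_state()['force'])
E
```

```text
blue px [254. 211.] pos [ 0.3925 -0.2352] r 0.0156 n 190
[ 0.37458519 -0.24676844  0.03741586] 0.07013367649472088 [ 0.75374228 -0.27680624 -0.73381881]
```

>>> carry_out --moves '[{"jaw": 0.07,"dx": 0,"dy": 0,"dz": 0.004,"yaw": 0},{"jaw": 0.07,"dx": 0,"dy": 0,"dz": 0,"yaw": 0},{"jaw": 0.05,"dx": 0,"dy": 0,"dz": 0,"yaw": 0},{"jaw": 0.05,"dx": 0,"dy": 0,"dz": 0,"yaw": 0},{"jaw": 0.05,"dx": 0,"dy": 0,"dz": 0,"yaw": 0}]'

```text
t: 12.48
tool_pos: [0.3747, -0.2469, 0.0335]
orientation: [2.997, 0.941, 0.0]
force: [1.6, -0.1, -0.4]
opening: 0.0562
gripper_force: 24.8
```

```bash
python3 - <<'E'
from h import *
a=np.radians(-121);plan([.455+.076*np.cos(a),.0245+.076*np.sin(a),0.2],35)
E
```

```text
at [ 0.3747 -0.2469  0.0335] xang 34.88 yaw -0.0021 shift [ 0.152  -0.1453 -0.1665] q6 0.265
```

>>> carry_out --moves '[{"jaw": 0.05,"dx": 0,"dy": 0,"dz": -0.05,"yaw": 0},{"jaw": 0.05,"dx": 0,"dy": 0,"dz": -0.055,"yaw": 0},{"jaw": 0.05,"dx": 0,"dy": 0,"dz": -0.055,"yaw": 0},{"jaw": 0.05,"dx": 0.038,"dy": -0.0363,"dz": 0,"yaw": 0},{"jaw": 0.05,"dx": 0.038,"dy": -0.0363,"dz": 0,"yaw": 0},{"jaw": 0.05,"dx": 0.038,"dy": -0.0363,"dz": 0,"yaw": 0},{"jaw": 0.05,"dx": 0.038,"dy": -0.0363,"dz": 0,"yaw": 0},{"jaw": 0.05,"dx": 0,"dy": 0,"dz": 0,"yaw": 0}]'

```text
t: 13.48
tool_pos: [0.4162, -0.0375, 0.1931]
orientation: [-2.993, -0.949, 0.0]
force: [0.5, -1.0, -2.5]
opening: 0.0565
gripper_force: 24.8
```

>>> carry_out --moves '[{"jaw": 0.05,"dx": 0,"dy": 0,"dz": 0,"yaw": 0}]'

```text
t: 13.6
tool_pos: [0.416, -0.0409, 0.1931]
orientation: [2.996, 0.943, -0.001]
force: [-0.3, -0.7, -1.8]
opening: 0.0564
gripper_force: 24.8
```

```bash
python3 - <<'E'
from h import *
a=np.radians(-121);plan([.455+.076*np.cos(a),.0245+.076*np.sin(a),0.0465],35)
snap('wrist','w9')
E
```

```text
at [ 0.416  -0.0409  0.1931] xang 34.95 yaw -0.0009 shift [ 1.000e-04 -2.000e-04  1.466e-01] q6 0.741
```

View pics/w9.png

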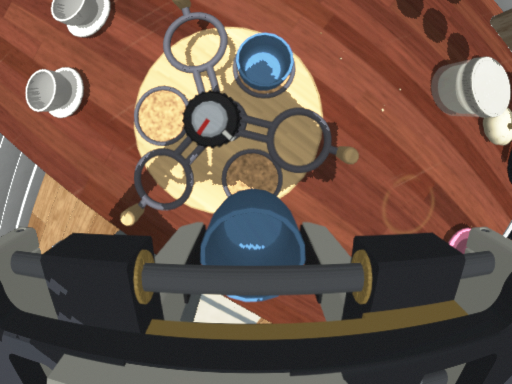

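Cup A stands within its coaster rim at (265,64). Cup B is held over the front-right coaster at (253,180). Lowering.

>>> carry_out --moves '[{"jaw": 0.05,"dx": 0,"dy": 0,"dz": 0.05,"yaw": 0},{"jaw": 0.05,"dx": 0,"dy": 0,"dz": 0.04,"yaw": 0},{"jaw": 0.05,"dx": 0,"dy": 0,"dz": 0.035,"yaw": 0},{"jaw": 0.05,"dx": 0,"dy": 0,"dz": 0.014,"yaw": 0},{"jaw": 0.05,"dx": 0,"dy": 0,"dz": 0.004,"yaw": 0},{"jaw": 0.05,"dx": 0,"dy": 0,"dz": 0,"yaw": 0},{"jaw": 0.05,"dx": 0,"dy": 0,"dz": 0,"yaw": 0}]'

```text
t: 14.52
tool_pos: [0.4175, -0.0411, 0.0519]
orientation: [2.996, 0.941, 0.003]
force: [-0.5, 0.5, -2.4]
opening: 0.0561
gripper_force: 24.8
```

>>> carry_out --moves '[{"jaw": 0.05,"dx": 0,"dy": 0,"dz": 0.004,"yaw": 0},{"jaw": 0.05,"dx": 0,"dy": 0,"dz": 0.0025,"yaw": 0},{"jaw": 0.05,"dx": 0,"dy": 0,"dz": 0,"yaw": 0},{"jaw": 0.05,"dx": 0,"dy": 0,"dz": 0,"yaw": 0}]'

```text
t: 15.02
tool_pos: [0.4172, -0.0408, 0.0453]
orientation: [2.996, 0.942, 0.002]
force: [-4.8, 0.8, 9.6]
opening: 0.0562
gripper_force: 24.8
```

>>> carry_out --moves '[{"jaw": 0.063,"dx": 0,"dy": 0,"dz": 0,"yaw": 0},{"jaw": 0.063,"dx": 0,"dy": 0,"dz": 0,"yaw": 0},{"jaw": 0.063,"dx": 0,"dy": 0,"dz": -0.02,"yaw": 0},{"jaw": 0.063,"dx": 0,"dy": 0,"dz": -0.05,"yaw": 0},{"jaw": 0.063,"dx": 0,"dy": 0,"dz": -0.06,"yaw": 0},{"jaw": 0.05,"dx": -0.05,"dy": 0.02,"dz": -0.03,"yaw": 0},{"jaw": 0.05,"dx": 0,"dy": 0,"dz": 0,"yaw": -0.15},{"jaw": 0.05,"dx": 0,"dy": 0,"dz": 0,"yaw": -0.15}]'

```text
t: 16.02
tool_pos: [0.3868, -0.0864, 0.2046]
orientation: [2.819, 1.383, 0.002]
force: [0.2, 0.0, -0.7]
opening: 0.0502
gripper_force: 0.0
```

>>> carry_out --moves '[{"jaw": 0.05,"dx": 0,"dy": 0,"dz": 0,"yaw": -0.15},{"jaw": 0.05,"dx": 0,"dy": 0,"dz": 0,"yaw": -0.15},{"jaw": 0.05,"dx": 0,"dy": 0,"dz": 0,"yaw": -0.15},{"jaw": 0.05,"dx": 0,"dy": 0,"dz": 0,"yaw": -0.15},{"jaw": 0.05,"dx": 0,"dy": 0,"dz": 0,"yaw": -0.15},{"jaw": 0.05,"dx": 0,"dy": 0,"dz": 0,"yaw": -0.15},{"jaw": 0.05,"dx": 0,"dy": 0,"dz": 0,"yaw": -0.13},{"jaw": 0.05,"dx": 0,"dy": 0,"dz": 0,"yaw": 0}]'

```text
t: 17.02
tool_pos: [0.3866, -0.0857, 0.2037]
orientation: [-1.778, -2.59, 0.0]
force: [-0.1, -0.1, 0.3]
opening: 0.0501
gripper_force: 0.0
```

```bash
python3 - <<'E'
from h import *
a=np.radians(-69.2);plan([.455+.118*np.cos(a),.0245+.118*np.sin(a),0.1],-69.2+180)
snap('wrist','w10')
E
```

```text
at [ 0.3866 -0.0857  0.2037] xang 111.04 yaw 0.0043 shift [-0.0393  0.1031  0.1037] q6 -0.715
```

View pics/w10.png

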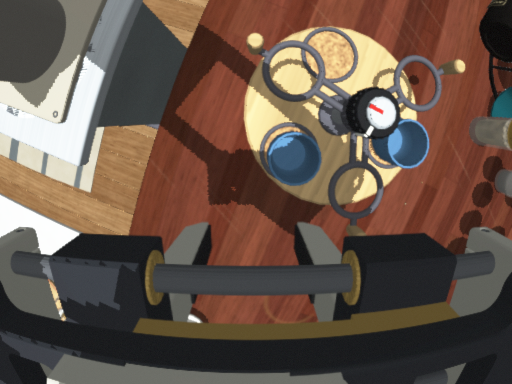

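Both cups are standing in coasters, at (293,157) and (407,145). The knob to pinch is at about (357,228).

>>> carry_out --moves '[{"jaw": 0.045,"dx": -0.0196,"dy": 0.0515,"dz": 0,"yaw": 0},{"jaw": 0.045,"dx": -0.0196,"dy": 0.0515,"dz": 0,"yaw": 0},{"jaw": 0.045,"dx": 0,"dy": 0,"dz": 0.03,"yaw": 0},{"jaw": 0.045,"dx": 0,"dy": 0,"dz": 0.03,"yaw": 0},{"jaw": 0.045,"dx": 0,"dy": 0,"dz": 0,"yaw": 0},{"jaw": 0.045,"dx": 0,"dy": 0,"dz": 0,"yaw": 0}]'

```text
t: 17.82
tool_pos: [0.4974, -0.0854, 0.1451]
orientation: [1.779, 2.588, 0.001]
force: [-0.8, -0.1, 0.5]
opening: 0.0451
gripper_force: 0.0
```

```bash
python3 - <<'E'
from h import *
a=np.radians(-69.2);plan([.455+.118*np.cos(a),.0245+.118*np.sin(a),0.1],-69.2+180)
im,m=snap('wrist','w11')
cv2.imwrite('pics/w11c.png',cv2.resize(im[120:330,130:380],None,fx=2,fy=2)[:,:,::-1])
print(proj(m,[.455+.118*np.cos(a),.0245+.118*np.sin(a),0.121],True))
E
```

```text
at [ 0.4974 -0.0854  0.1451] xang 111.01 yaw 0.0036 shift [-0.0002 -0.0006  0.0451] q6 -0.638
[250.72291358 223.47048315]
```

View pics/w11c.png

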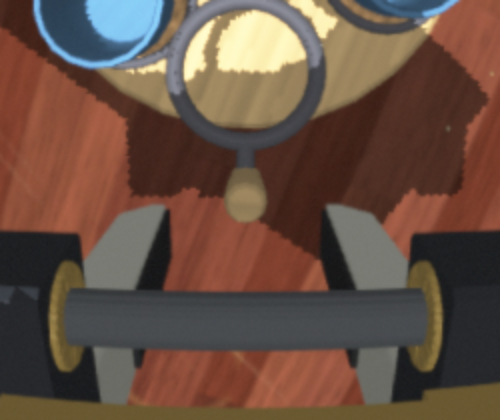

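The knob is centred between the fingers at crop (246,205). Descend and pinch.

>>> carry_out --grip_force 12 --moves '[{"jaw": 0.045,"dx": 0,"dy": 0.0,"dz": 0.025,"yaw": 0},{"jaw": 0.045,"dx": 0,"dy": 0,"dz": 0.02,"yaw": 0},{"jaw": 0.045,"dx": 0,"dy": 0,"dz": 0,"yaw": 0},{"jaw": 0.005,"dx": 0,"dy": 0,"dz": 0,"yaw": 0},{"jaw": 0.005,"dx": 0,"dy": 0,"dz": 0,"yaw": 0},{"jaw": 0.005,"dx": 0,"dy": 0,"dz": 0,"yaw": 0},{"jaw": 0.005,"dx": 0,"dy": 0,"dz": 0,"yaw": 0},{"jaw": 0.005,"dx": 0,"dy": 0,"dz": 0,"yaw": 0}]'

```text
t: 18.88
tool_pos: [0.4973, -0.0854, 0.0995]
orientation: [1.777, 2.59, 0.0]
force: [-0.5, 0.1, 4.7]
opening: 0.0141
gripper_force: 12.0
```

>>> carry_out --moves '[{"jaw": 0.005,"dx": 0.0007,"dy": -0.0131,"dz": 0,"yaw": 0.1115},{"jaw": 0.005,"dx": 0.0007,"dy": -0.0131,"dz": 0,"yaw": 0.1115},{"jaw": 0.005,"dx": 0.0007,"dy": -0.0131,"dz": 0,"yaw": 0.1115},{"jaw": 0.005,"dx": 0.0007,"dy": -0.0131,"dz": 0,"yaw": 0.1115},{"jaw": 0.005,"dx": 0.0007,"dy": -0.0131,"dz": 0,"yaw": 0.1115},{"jaw": 0.005,"dx": 0.0007,"dy": -0.0131,"dz": 0,"yaw": 0.1115},{"jaw": 0.005,"dx": 0.0007,"dy": -0.0131,"dz": 0,"yaw": 0.1115},{"jaw": 0.005,"dx": 0,"dy": 0,"dz": 0,"yaw": 0}]'

```text
t: 19.88
tool_pos: [0.4075, -0.083, 0.0995]
orientation: [2.63, 1.718, 0.002]
force: [0.5, 3.0, 3.1]
opening: 0.0146
gripper_force: 12.0
```

```bash
python3 - <<'E'
from h import *
t,Rm=axes();d=t[:2]-[.455,.0245];print(np.degrees(np.arctan2(d[1],d[0])),np.linalg.norm(d),read_state()['force'],read_state()['opening'])
a=np.radians(-121);plan([.455+.118*np.cos(a),.0245+.118*np.sin(a),0.1],-121+180)
E
```

```text
-113.83326094731652 0.11754868777120746 [0.48882025 3.02736559 3.08541157] 0.01462791896780891
at [ 0.4075 -0.083   0.0995] xang 66.32 yaw 0.1277 shift [-0.0014 -0.0147 -0.0005] q6 0.088
```

>>> carry_out --moves '[{"jaw": 0.005,"dx": 0.0004,"dy": -0.0075,"dz": 0,"yaw": 0.064},{"jaw": 0.005,"dx": 0.0003,"dy": -0.006,"dz": 0,"yaw": 0.051},{"jaw": 0.005,"dx": 0,"dy": -0.0012,"dz": 0,"yaw": 0.01},{"jaw": 0.005,"dx": 0,"dy": 0,"dz": 0,"yaw": 0},{"jaw": 0.005,"dx": 0,"dy": 0,"dz": 0,"yaw": 0}]'

```text
t: 20.5
tool_pos: [0.395, -0.0766, 0.0995]
orientation: [2.73, 1.553, 0.001]
force: [-0.3, 1.2, 5.6]
opening: 0.0146
gripper_force: 12.0
```

```bash
python3 - <<'E'
from h import *
t,Rm=axes();d=t[:2]-[.455,.0245];print(np.degrees(np.arctan2(d[1],d[0])),np.linalg.norm(d),read_state()['force'],read_state()['opening'])
im,m=snap('wrist','w12')
cv2.imwrite('pics/w12c.png',cv2.resize(im[0:260,80:460],(760,520))[:,:,::-1])
E
```

```text
-120.67926917278463 0.11754930298881572 [-0.29371346  1.16195466  5.5614886 ] 0.01455228395428497
```

View pics/w12c.png

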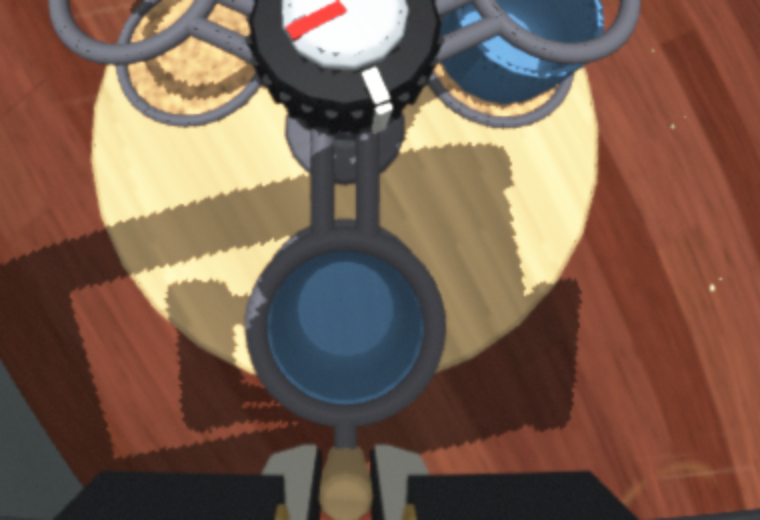

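The front ring sits centred over cup B, and the knob is pinched at crop (347,490). The white line is still unlocked. Next is the collar.

>>> carry_out --moves '[{"jaw": 0.03,"dx": 0,"dy": 0,"dz": 0,"yaw": 0},{"jaw": 0.03,"dx": 0,"dy": 0,"dz": 0,"yaw": 0},{"jaw": 0.03,"dx": 0,"dy": 0,"dz": -0.03,"yaw": 0},{"jaw": 0.06,"dx": 0,"dy": 0,"dz": -0.05,"yaw": 0},{"jaw": 0.06,"dx": 0.058,"dy": 0,"dz": 0,"yaw": 0},{"jaw": 0.06,"dx": 0.058,"dy": 0,"dz": 0,"yaw": 0},{"jaw": 0.06,"dx": 0,"dy": 0,"dz": 0,"yaw": 0},{"jaw": 0.06,"dx": 0,"dy": 0,"dz": 0,"yaw": 0}]'

```text
t: 21.55
tool_pos: [0.4533, 0.0231, 0.1783]
orientation: [-2.73, -1.553, 0.003]
force: [-0.5, -0.9, -0.2]
opening: 0.06
gripper_force: 0.0
```

```bash
python3 - <<'E'
from h import *
plan([.4552,.0247,.112]);print(read_state()['opening'])
E
```

```text
at [0.4533 0.0231 0.1783] xang 59.28 yaw -0.0 shift [0.0024 0.0009 0.0663] q6 0.475
0.05996419819257646
```

>>> carry_out --grip_force 40 --moves '[{"jaw": 0.06,"dx": 0.0024,"dy": 0.001,"dz": 0.02,"yaw": 0},{"jaw": 0.06,"dx": 0,"dy": 0,"dz": 0.03,"yaw": 0},{"jaw": 0.06,"dx": 0,"dy": 0,"dz": 0.016,"yaw": 0},{"jaw": 0.06,"dx": 0,"dy": 0,"dz": 0,"yaw": 0},{"jaw": 0.035,"dx": 0,"dy": 0,"dz": 0,"yaw": 0},{"jaw": 0.035,"dx": 0,"dy": 0,"dz": 0,"yaw": 0},{"jaw": 0.035,"dx": 0,"dy": 0,"dz": 0,"yaw": 0},{"jaw": 0.035,"dx": 0,"dy": 0,"dz": 0,"yaw": 0}]'

```text
t: 22.55
tool_pos: [0.4555, 0.0254, 0.114]
orientation: [-2.73, -1.552, 0.0]
force: [-7.1, 2.5, 6.3]
opening: 0.0424
gripper_force: 40.0
```

>>> carry_out --moves '[{"jaw": 0.035,"dx": 0,"dy": 0,"dz": 0,"yaw": 0.1},{"jaw": 0.035,"dx": 0,"dy": 0,"dz": 0,"yaw": 0.15},{"jaw": 0.035,"dx": 0,"dy": 0,"dz": 0,"yaw": 0.15},{"jaw": 0.035,"dx": 0,"dy": 0,"dz": 0,"yaw": 0.15},{"jaw": 0.035,"dx": 0,"dy": 0,"dz": 0,"yaw": 0.15},{"jaw": 0.035,"dx": 0,"dy": 0,"dz": 0,"yaw": 0}]'

```text
t: 23.3
tool_pos: [0.4555, 0.0253, 0.114]
orientation: [-3.098, -0.518, 0.001]
force: [-6.8, 2.7, 7.0]
opening: 0.0421
gripper_force: 40.0
```

```bash
python3 - <<'E'
from h import *
plan([.4552,.0247,.112]);s=read_state();print(s['opening'],s['gripper_force'],s['force'],s['wrist_torque'])
im,m=snap('wrist','w13'); print(proj(m,[.455,.0245,.145],True),proj(m,[.455,.0245,.137],True))
E
```

```text
at [0.4555 0.0253 0.114 ] xang 18.98 yaw -0.0 shift [-0.0005  0.0005  0.002 ] q6 1.182
0.042063534704561235 40.00308036804199 [-6.77483983  2.70540162  7.00026752] [ 0.46359085  1.17359262 -0.33025686]
[254.07620825 260.6651829 ] [254.01424483 253.97172421]
```

>>> carry_out --moves '[{"jaw": 0.035,"dx": 0,"dy": 0,"dz": 0,"yaw": 0.15},{"jaw": 0.035,"dx": 0,"dy": 0,"dz": 0,"yaw": 0.15},{"jaw": 0.035,"dx": 0,"dy": 0,"dz": 0,"yaw": 0.15},{"jaw": 0.035,"dx": 0,"dy": 0,"dz": 0,"yaw": 0.15},{"jaw": 0.035,"dx": 0,"dy": 0,"dz": 0,"yaw": 0.1},{"jaw": 0.035,"dx": 0,"dy": 0,"dz": 0,"yaw": 0},{"jaw": 0.035,"dx": 0,"dy": 0,"dz": 0,"yaw": 0}]'

```text
t: 24.22
tool_pos: [0.4555, 0.0252, 0.1141]
orientation: [-3.088, 0.573, 0.001]
force: [-7.8, 1.6, 6.8]
opening: 0.0421
gripper_force: 40.0
```

```bash
python3 - <<'E'
from h import *
plan([.4552,.0247,.112]);s=read_state();print(s['opening'],s['gripper_force'],s['force'],s['wrist_torque'])
E
```

```text
at [0.4555 0.0252 0.1141] xang -21.01 yaw -0.0 shift [-0.0001  0.0006  0.0021] q6 1.88
0.04205595407747191 40.00194311141968 [-7.76897346  1.59853396  6.84961496] [ 0.48344925  1.2335032  -0.30112504]
```

>>> carry_out --moves '[{"jaw": 0.035,"dx": 0,"dy": 0,"dz": 0,"yaw": 0.03},{"jaw": 0.035,"dx": 0,"dy": 0,"dz": 0,"yaw": 0.03},{"jaw": 0.035,"dx": 0,"dy": 0,"dz": 0,"yaw": 0}]'

```text
t: 24.6
tool_pos: [0.4555, 0.0252, 0.114]
orientation: [-3.07, 0.665, 0.001]
force: [-6.1, 2.4, 7.0]
opening: 0.0421
gripper_force: 40.0
```

```bash
python3 - <<'E'
from h import *
plan([.4552,.0247,.112]);s=read_state();print(s['opening'],s['gripper_force'],s['force'],s['wrist_torque'])
E
```

```text
at [0.4555 0.0252 0.114 ] xang -24.43 yaw -0.0 shift [-0.0001  0.0006  0.002 ] q6 1.94
0.04211242545513587 40.0020968914032 [-6.08134148  2.3872052   6.9744459 ] [0.4716245  1.23259659 0.06286251]
```

>>> carry_out --moves '[{"jaw": 0.06,"dx": 0,"dy": 0,"dz": 0,"yaw": 0},{"jaw": 0.06,"dx": 0,"dy": 0,"dz": 0,"yaw": 0},{"jaw": 0.06,"dx": 0,"dy": 0,"dz": -0.03,"yaw": 0},{"jaw": 0.08,"dx": 0,"dy": 0,"dz": -0.06,"yaw": 0},{"jaw": 0.08,"dx": -0.055,"dy": -0.01,"dz": 0,"yaw": 0},{"jaw": 0.08,"dx": -0.055,"dy": -0.01,"dz": 0,"yaw": 0},{"jaw": 0.08,"dx": 0,"dy": 0,"dz": 0,"yaw": 0},{"jaw": 0.08,"dx": 0,"dy": 0,"dz": 0,"yaw": 0}]'

```text
t: 25.6
tool_pos: [0.3646, 0.0884, 0.2034]
orientation: [-3.07, 0.664, -0.003]
force: [0.8, -0.1, -0.1]
opening: 0.0801
gripper_force: 0.0
```

```bash
python3 - <<'E'
from h import *
im,m=snap('wrist','w14')
cv2.imwrite('pics/w14c.png',cv2.resize(im[0:230,60:440],(760,460))[:,:,::-1])
for a in (-1,119,-121):
    a=np.radians(a);print('ring px',proj(m,[.455+.0761*np.cos(a),.0245+.0761*np.sin(a),.0955],True).round(1))
plan([.475,.256,.2])
E
```

```text
ring px [243.2   8.3]
ring px [226.6 143.8]
ring px [354.9  91.5]
at [0.3647 0.0882 0.2032] xang -24.45 yaw -0.0 shift [ 0.0309 -0.1984  0.0033] q6 2.098
```

View pics/w14c.png

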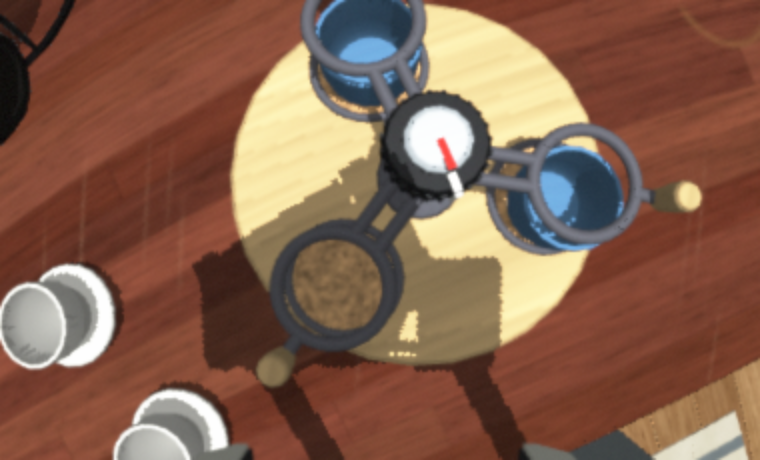

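The white line meets the red mark at crop (452,170), so the head is locked over both cups. The ring positions match the predictions to about 2 px. Next are the drippers, starting with rear left.

>>> carry_out --moves '[{"jaw": 0.075,"dx": 0,"dy": -0.0496,"dz": 0,"yaw": 0},{"jaw": 0.075,"dx": 0,"dy": -0.0496,"dz": 0,"yaw": 0},{"jaw": 0.075,"dx": 0,"dy": -0.0496,"dz": 0,"yaw": 0},{"jaw": 0.075,"dx": 0,"dy": -0.0496,"dz": 0,"yaw": 0},{"jaw": 0.075,"dx": 0,"dy": 0,"dz": 0,"yaw": 0},{"jaw": 0.075,"dx": 0,"dy": 0,"dz": 0,"yaw": 0}]'

```text
t: 26.4
tool_pos: [0.4465, 0.2683, 0.202]
orientation: [3.069, -0.666, -0.002]
force: [0.8, -0.1, 0.1]
opening: 0.0751
gripper_force: 0.0
```

```bash
cat >> h.py <<'E'
def white(f):
    im,m=load(f);fi=m['fish'];hsv=cv2.cvtColor(im,cv2.COLOR_RGB2HSV)
    mk=((hsv[...,1]<50)&(hsv[...,2]>110)).astype(np.uint8); mk[228:]=0
    mk=cv2.morphologyEx(mk,cv2.MORPH_CLOSE,np.ones((5,5)))
    o,_=ray(m,0,0,fi)
    for c in cv2.findContours(mk,cv2.RETR_EXTERNAL,cv2.CHAIN_APPROX_NONE)[0]:
        if cv2.contourArea(c)<500: continue
        c=c[:,0].astype(float); c=c[c[:,1]<226]
        P=np.array([onz(m,*q,.019,fi)[:2] for q in c]); best=None
        if np.ptp(P,0).max()>.16: continue
        # flange circle r=.034 at z .019 (robust inlier circle from contour triples), top circle r .0255 at z .066
        for z,r0 in((.019,.034),(.066,.0255)):
            Q=np.array([onz(m,*q,z,fi)[:2] for q in c]);rng=np.random.default_rng(0);b=(0,None)
            for _ in range(1500):
                i=rng.choice(len(Q),3,replace=False)
                try: ce,r=fitc(Q[i])
                except Exception: continue
                if not abs(r-r0)<.0025: continue
                n=(abs(np.linalg.norm(Q-ce,axis=1)-r)<.0008).sum()
                if n>b[0]: b=(n,ce,r)
            if b[0]: 
                k=abs(np.linalg.norm(Q-b[1],axis=1)-b[2])<.0012; ce,r=fitc(Q[k]); print('px',c.mean(0).round(),'z',z,'c',ce.round(4),'r',r.round(4),'n',k.sum(),'/',len(Q))
E
python3 - <<'E'
from h import *
white('w14');snap('wrist','w15');white('w15');white('w2');white('w5')
plan([.475,.256,.036])
E
```

```text
px [150. 208.] z 0.019 c [0.3726 0.2333] r 0.0335 n 67 / 92
px [150. 208.] z 0.066 c [0.3798 0.2102] r 0.0289 n 65 / 92
px [491. 178.] z 0.019 c [ 0.2288 -0.2168] r 0.0326 n 21 / 206
px [491. 178.] z 0.066 c [ 0.2606 -0.2327] r 0.0243 n 19 / 206
px [ 88. 159.] z 0.019 c [0.4784 0.2646] r 0.0337 n 93 / 161
px [ 88. 159.] z 0.066 c [0.4786 0.2651] r 0.0252 n 68 / 161
px [339.  89.] z 0.019 c [ 0.4148 -0.0676] r 0.0362 n 143 / 259
px [339.  89.] z 0.066 c [ 0.4188 -0.0504] r 0.029 n 42 / 259
px [280.  82.] z 0.019 c [0.4688 0.0179] r 0.0317 n 38 / 162
px [280.  82.] z 0.066 c [0.4615 0.0222] r 0.0266 n 45 / 162
px [246.  26.] z 0.019 c [0.5613 0.0146] r 0.0318 n 80 / 283
px [246.  26.] z 0.066 c [0.5428 0.0209] r 0.0272 n 84 / 283
px [305. 208.] z 0.019 c [0.3727 0.2339] r 0.0339 n 84 / 98
px [305. 208.] z 0.066 c [0.3914 0.235 ] r 0.029 n 68 / 98
px [503. 205.] z 0.019 c [ 0.2327 -0.0942] r 0.0344 n 21 / 84
px [503. 205.] z 0.066 c [ 0.2744 -0.0403] r 0.024 n 25 / 84
px [244. 153.] z 0.019 c [0.4784 0.2653] r 0.0335 n 158 / 161
px [244. 153.] z 0.066 c [0.4827 0.2617] r 0.0287 n 98 / 1
[... 1000 characters left out ...]
9. 185.] z 0.019 c [ 0.2288 -0.3246] r 0.0353 n 17 / 178
px [489. 185.] z 0.066 c [ 0.2624 -0.289 ] r 0.0241 n 17 / 178
px [236. 130.] z 0.019 c [0.4712 0.0315] r 0.0333 n 25 / 113
px [236. 130.] z 0.066 c [0.4567 0.0246] r 0.0229 n 30 / 113
px [492.  88.] z 0.019 c [ 0.3735 -0.3385] r 0.0334 n 57 / 142
px [492.  88.] z 0.066 c [ 0.3859 -0.2932] r 0.0278 n 42 / 142
px [299. 101.] z 0.019 c [ 0.49   -0.0595] r 0.0365 n 137 / 373
px [299. 101.] z 0.066 c [ 0.4218 -0.0328] r 0.0273 n 94 / 373
px [13. 28.] z 0.019 c [0.7753 0.2687] r 0.0362 n 34 / 190
px [13. 28.] z 0.066 c [0.7302 0.2393] r 0.0279 n 30 / 190
at [0.4465 0.268  0.2025] xang -24.51 yaw -0.0 shift [ 0.031  -0.0011  0.1665] q6 2.441
```

>>> carry_out --moves '[{"jaw": 0.075,"dx": 0,"dy": 0,"dz": 0,"yaw": -0.17},{"jaw": 0.075,"dx": 0,"dy": 0,"dz": 0,"yaw": -0.17},{"jaw": 0.075,"dx": 0.032,"dy": 0.0005,"dz": 0,"yaw": 0},{"jaw": 0.075,"dx": 0,"dy": 0,"dz": 0.05,"yaw": 0},{"jaw": 0.075,"dx": 0,"dy": 0,"dz": 0.05,"yaw": 0},{"jaw": 0.075,"dx": 0,"dy": 0,"dz": 0,"yaw": 0},{"jaw": 0.075,"dx": 0,"dy": 0,"dz": 0,"yaw": 0}]'

```text
t: 27.32
tool_pos: [0.4791, 0.2656, 0.1052]
orientation: [-3.138, 0.137, -0.003]
force: [0.8, 0.8, 0.7]
opening: 0.0751
gripper_force: 0.0
```

```bash
python3 - <<'E'
from h import *
plan([.4784,.2648,.036])
E
```

```text
at [0.4791 0.2656 0.1052] xang -5.02 yaw -0.0 shift [-0.0007  0.0009  0.0692] q6 2.071
```

>>> carry_out --grip_force 20 --moves '[{"jaw": 0.075,"dx": -0.0007,"dy": 0.0009,"dz": 0.04,"yaw": 0},{"jaw": 0.075,"dx": 0,"dy": 0,"dz": 0.029,"yaw": 0},{"jaw": 0.075,"dx": 0,"dy": 0,"dz": 0,"yaw": 0},{"jaw": 0.075,"dx": 0,"dy": 0,"dz": 0,"yaw": 0},{"jaw": 0.045,"dx": 0,"dy": 0,"dz": 0,"yaw": 0},{"jaw": 0.045,"dx": 0,"dy": 0,"dz": 0,"yaw": 0},{"jaw": 0.045,"dx": 0,"dy": 0,"dz": 0,"yaw": 0},{"jaw": 0.045,"dx": 0,"dy": 0,"dz": 0,"yaw": 0}]'

```text
t: 28.32
tool_pos: [0.4778, 0.2652, 0.0347]
orientation: [-3.138, 0.136, -0.002]
force: [-0.6, -0.3, 5.8]
opening: 0.0529
gripper_force: 20.0
```

```bash
python3 - <<'E'
from h import *
plan([.5307,.0232,.125])
E
```

```text
at [0.4778 0.2652 0.0347] xang -4.97 yaw -0.0 shift [ 0.0737  0.2364 -0.0903] q6 2.07
```

>>> carry_out --moves '[{"jaw": 0.045,"dx": 0,"dy": 0,"dz": -0.055,"yaw": 0},{"jaw": 0.045,"dx": 0,"dy": 0,"dz": -0.055,"yaw": 0},{"jaw": 0.045,"dx": 0,"dy": 0,"dz": -0.055,"yaw": 0},{"jaw": 0.045,"dx": 0.0147,"dy": 0.0473,"dz": 0,"yaw": 0},{"jaw": 0.045,"dx": 0.0147,"dy": 0.0473,"dz": 0,"yaw": 0},{"jaw": 0.045,"dx": 0.0147,"dy": 0.0473,"dz": 0,"yaw": 0},{"jaw": 0.045,"dx": 0.0147,"dy": 0.0473,"dz": 0,"yaw": 0},{"jaw": 0.045,"dx": 0.0147,"dy": 0.0473,"dz": 0,"yaw": 0}]'

```text
t: 29.32
tool_pos: [0.5298, 0.0215, 0.1985]
orientation: [-3.139, 0.136, 0.001]
force: [0.1, 0.3, -1.3]
opening: 0.053
gripper_force: 20.0
```

>>> carry_out --moves '[{"jaw": 0.045,"dx": 0,"dy": 0,"dz": 0.04,"yaw": 0},{"jaw": 0.045,"dx": 0,"dy": 0,"dz": 0,"yaw": 0},{"jaw": 0.045,"dx": 0,"dy": 0,"dz": 0,"yaw": 0}]'

```text
t: 29.7
tool_pos: [0.5299, 0.0235, 0.1595]
orientation: [-3.139, 0.135, 0.001]
force: [-0.5, -0.1, -0.6]
opening: 0.0526
gripper_force: 20.0
```

```bash
python3 - <<'E'
from h import *
plan([.5307,.0232,.118])
im,m=snap('wrist','w16');im,m=load('w16')
for f in ['w14']:
    im,m=load(f)
    # ring check: fit dark wire circles by hand picks at z .0955
    for u,v in [(241.5,10),(228.5,142.5),(352.5,91.5)]: print(onz(m,u,v,.0955,True).round(4))
E
```

```text
at [0.5299 0.0235 0.1595] xang -4.93 yaw -0.0 shift [0.0009 0.0002 0.0415] q6 1.604
[0.53   0.0254 0.0955]
[0.4184 0.089  0.0955]
[ 0.4167 -0.0384  0.0955]
```

>>> carry_out --moves '[{"jaw": 0.045,"dx": 0,"dy": 0,"dz": 0.02,"yaw": 0},{"jaw": 0.045,"dx": 0,"dy": 0,"dz": 0.012,"yaw": 0},{"jaw": 0.045,"dx": 0,"dy": 0,"dz": 0.006,"yaw": 0},{"jaw": 0.045,"dx": 0,"dy": 0,"dz": 0.003,"yaw": 0},{"jaw": 0.045,"dx": 0,"dy": 0,"dz": 0,"yaw": 0},{"jaw": 0.045,"dx": 0,"dy": 0,"dz": 0,"yaw": 0}]'

```text
t: 30.5
tool_pos: [0.5303, 0.023, 0.1185]
orientation: [3.139, -0.136, 0.001]
force: [0.1, 0.3, -0.6]
opening: 0.0527
gripper_force: 20.0
```

>>> carry_out --moves '[{"jaw": 0.045,"dx": 0,"dy": 0,"dz": 0.002,"yaw": 0},{"jaw": 0.045,"dx": 0,"dy": 0,"dz": 0.0015,"yaw": 0},{"jaw": 0.045,"dx": 0,"dy": 0,"dz": 0,"yaw": 0},{"jaw": 0.045,"dx": 0,"dy": 0,"dz": 0,"yaw": 0}]'

```text
t: 31.0
tool_pos: [0.5307, 0.0229, 0.1161]
orientation: [3.139, -0.136, 0.003]
force: [-5.3, -0.3, 9.2]
opening: 0.0527
gripper_force: 20.0
```

>>> carry_out --moves '[{"jaw": 0.062,"dx": 0,"dy": 0,"dz": 0,"yaw": 0},{"jaw": 0.062,"dx": 0,"dy": 0,"dz": 0,"yaw": 0},{"jaw": 0.062,"dx": 0,"dy": 0,"dz": -0.02,"yaw": 0},{"jaw": 0.062,"dx": 0,"dy": 0,"dz": -0.05,"yaw": 0},{"jaw": 0.075,"dx": 0,"dy": 0,"dz": -0.03,"yaw": 0},{"jaw": 0.075,"dx": 0,"dy": 0,"dz": 0,"yaw": -0.174},{"jaw": 0.075,"dx": 0,"dy": 0,"dz": 0,"yaw": -0.174},{"jaw": 0.075,"dx": 0,"dy": 0,"dz": 0,"yaw": -0.174}]'

```text
t: 32.0
tool_pos: [0.5299, 0.023, 0.2142]
orientation: [-3.065, -0.687, 0.0]
force: [0.4, -1.1, -0.1]
opening: 0.0748
gripper_force: 0.0
```

```bash
python3 - <<'E'
from h import *
plan([.3727,.2335,.19],25)
E
```

```text
at [0.5299 0.023  0.2142] xang 25.27 yaw 0.0047 shift [-0.0535 -0.2572  0.0243] q6 1.076
```

>>> carry_out --moves '[{"jaw": 0.075,"dx": -0.0089,"dy": -0.0429,"dz": 0,"yaw": 0},{"jaw": 0.075,"dx": -0.0089,"dy": -0.0429,"dz": 0,"yaw": 0},{"jaw": 0.075,"dx": -0.0089,"dy": -0.0429,"dz": 0,"yaw": 0},{"jaw": 0.075,"dx": -0.0089,"dy": -0.0429,"dz": 0,"yaw": 0},{"jaw": 0.075,"dx": -0.0089,"dy": -0.0429,"dz": 0,"yaw": 0},{"jaw": 0.075,"dx": -0.0089,"dy": -0.0429,"dz": 0,"yaw": 0},{"jaw": 0.075,"dx": 0,"dy": 0,"dz": 0.025,"yaw": 0},{"jaw": 0.075,"dx": 0,"dy": 0,"dz": 0,"yaw": 0}]'

```text
t: 33.0
tool_pos: [0.3714, 0.2336, 0.1876]
orientation: [3.066, 0.68, -0.006]
force: [-0.3, -0.9, 0.1]
opening: 0.0746
gripper_force: 0.0
```

```bash
python3 - <<'E'
from h import *
snap('wrist','w17');white('w17')
plan([.3727,.2335,.036],25)
E
```

```text
px [411. 207.] z 0.019 c [0.4149 0.0423] r 0.0369 n 64 / 237
px [411. 207.] z 0.066 c [0.4206 0.0758] r 0.0281 n 53 / 237
px [253. 182.] z 0.019 c [0.3729 0.234 ] r 0.0333 n 118 / 172
px [253. 182.] z 0.066 c [0.3814 0.2382] r 0.0285 n 104 / 172
px [488. 156.] z 0.019 c [ 0.5537 -0.0483] r 0.0371 n 19 / 207
px [488. 156.] z 0.066 c [ 0.525  -0.0486] r 0.0245 n 11 / 207
at [0.3723 0.2336 0.1888] xang 24.96 yaw -0.0007 shift [0.0006 0.0002 0.1528] q6 1.579
```

Dripper confirmed at (0.373, 0.2338). Descend and grip.

>>> carry_out --moves '[{"jaw": 0.075,"dx": 0,"dy": 0,"dz": 0.05,"yaw": 0},{"jaw": 0.075,"dx": 0,"dy": 0,"dz": 0.05,"yaw": 0},{"jaw": 0.075,"dx": 0,"dy": 0,"dz": 0.05,"yaw": 0},{"jaw": 0.075,"dx": 0,"dy": 0,"dz": 0.002,"yaw": 0},{"jaw": 0.075,"dx": 0,"dy": 0,"dz": 0,"yaw": 0},{"jaw": 0.045,"dx": 0,"dy": 0,"dz": 0,"yaw": 0},{"jaw": 0.045,"dx": 0,"dy": 0,"dz": 0,"yaw": 0},{"jaw": 0.045,"dx": 0,"dy": 0,"dz": 0,"yaw": 0}]'

```text
t: 34.05
tool_pos: [0.374, 0.2343, 0.0387]
orientation: [-3.067, -0.678, -0.004]
force: [-0.6, -1.8, 5.3]
opening: 0.0525
gripper_force: 20.0
```

>>> carry_out --moves '[{"jaw": 0.045,"dx": 0,"dy": 0,"dz": 0,"yaw": 0}]'

```text
t: 34.17
tool_pos: [0.374, 0.2343, 0.0387]
orientation: [-3.067, -0.678, -0.003]
force: [-1.2, -1.1, 6.8]
opening: 0.0526
gripper_force: 20.0
```

```bash
python3 - <<'E'
from h import *
plan([.416,-.0405,.2])
E
```

```text
at [0.374  0.2343 0.0387] xang 24.95 yaw -0.0 shift [-0.0775  0.2669 -0.1614] q6 1.579
```

>>> carry_out --moves '[{"jaw": 0.045,"dx": 0,"dy": 0,"dz": -0.055,"yaw": 0},{"jaw": 0.045,"dx": 0,"dy": 0,"dz": -0.055,"yaw": 0},{"jaw": 0.045,"dx": 0,"dy": 0,"dz": -0.055,"yaw": 0},{"jaw": 0.045,"dx": -0.0155,"dy": 0.0534,"dz": 0,"yaw": 0},{"jaw": 0.045,"dx": -0.0155,"dy": 0.0534,"dz": 0,"yaw": 0},{"jaw": 0.045,"dx": -0.0155,"dy": 0.0534,"dz": 0,"yaw": 0},{"jaw": 0.045,"dx": -0.0155,"dy": 0.0534,"dz": 0,"yaw": 0},{"jaw": 0.045,"dx": -0.0155,"dy": 0.0534,"dz": 0,"yaw": 0}]'

```text
t: 35.17
tool_pos: [0.4152, -0.0426, 0.2026]
orientation: [3.067, 0.679, 0.001]
force: [1.2, 0.3, -1.5]
opening: 0.0527
gripper_force: 20.0
```

>>> carry_out --moves '[{"jaw": 0.045,"dx": 0,"dy": 0,"dz": 0.035,"yaw": 0},{"jaw": 0.045,"dx": 0,"dy": 0,"dz": 0,"yaw": 0},{"jaw": 0.045,"dx": 0,"dy": 0,"dz": 0,"yaw": 0}]'

```text
t: 35.55
tool_pos: [0.4154, -0.0404, 0.1682]
orientation: [-3.067, -0.68, -0.0]
force: [0.3, 0.8, -0.3]
opening: 0.0528
gripper_force: 20.0
```

```bash
python3 - <<'E'
from h import *
plan([.4165,-.0403,.120]);print(read_state()['opening'])
E
```

```text
at [ 0.4154 -0.0404  0.1682] xang 24.99 yaw -0.0 shift [0.0011 0.0004 0.0482] q6 0.915
0.05280883547418041
```

>>> carry_out --moves '[{"jaw": 0.045,"dx": 0.0018,"dy": 0.0003,"dz": 0.02,"yaw": 0},{"jaw": 0.045,"dx": 0,"dy": 0,"dz": 0.016,"yaw": 0},{"jaw": 0.045,"dx": 0,"dy": 0,"dz": 0.006,"yaw": 0},{"jaw": 0.045,"dx": 0,"dy": 0,"dz": 0.0035,"yaw": 0},{"jaw": 0.045,"dx": 0,"dy": 0,"dz": 0,"yaw": 0},{"jaw": 0.045,"dx": 0,"dy": 0,"dz": 0,"yaw": 0}]'

```text
t: 36.3
tool_pos: [0.4173, -0.0404, 0.1224]
orientation: [-3.067, -0.678, -0.001]
force: [0.2, 1.8, -1.4]
opening: 0.0526
gripper_force: 20.0
```

>>> carry_out --moves '[{"jaw": 0.045,"dx": 0,"dy": 0,"dz": 0.0015,"yaw": 0},{"jaw": 0.045,"dx": 0,"dy": 0,"dz": 0.001,"yaw": 0},{"jaw": 0.045,"dx": 0,"dy": 0,"dz": 0,"yaw": 0},{"jaw": 0.045,"dx": 0,"dy": 0,"dz": 0,"yaw": 0}]'

```text
t: 36.8
tool_pos: [0.4177, -0.0406, 0.1202]
orientation: [3.067, 0.678, 0.002]
force: [-1.1, 1.1, 5.7]
opening: 0.0526
gripper_force: 20.0
```

Contact at the expected height. Release, retreat and check.

>>> carry_out --moves '[{"jaw": 0.062,"dx": 0,"dy": 0,"dz": 0,"yaw": 0},{"jaw": 0.062,"dx": 0,"dy": 0,"dz": 0,"yaw": 0},{"jaw": 0.062,"dx": 0,"dy": 0,"dz": -0.02,"yaw": 0},{"jaw": 0.062,"dx": 0,"dy": 0,"dz": -0.05,"yaw": 0},{"jaw": 0.062,"dx": 0,"dy": 0,"dz": -0.05,"yaw": 0},{"jaw": 0.062,"dx": -0.06,"dy": 0,"dz": 0,"yaw": 0},{"jaw": 0.062,"dx": 0,"dy": 0,"dz": 0,"yaw": 0},{"jaw": 0.062,"dx": 0,"dy": 0,"dz": 0,"yaw": 0}]'

```text
t: 37.8
tool_pos: [0.3628, -0.0658, 0.2393]
orientation: [3.068, 0.677, 0.001]
force: [0.4, 0.5, 0.2]
opening: 0.062
gripper_force: 0.0
```

```bash
python3 - <<'E'
from h import *
im,m=snap('wrist','w18');s,ms=snap('scene','s18')
a=cv2.resize(im[0:240,90:400],None,fx=1.6,fy=1.6)   # 384x496
b=cv2.resize(s[180:270,160:260],None,fx=3,fy=3)      # 270x300
c=np.zeros((384,796,3),np.uint8);c[:,:496]=a;c[:270,496:796]=b
cv2.imwrite('pics/fin.png',c[:,:,::-1])
for n,(x,y) in {'d0':(.5306,.0232),'d1':(.4163,-.0406)}.items():
    print(n,'band top expected',proj(m,[x,y,.1475],True).round(1),'flange',proj(m,[x,y,.1005],True).round(1))
E
```

```text
d0 band top expected [241.5  -8.5] flange [243.    9.6]
d1 band top expected [252.3 132.1] flange [252.3 130.7]
```

View pics/fin.png

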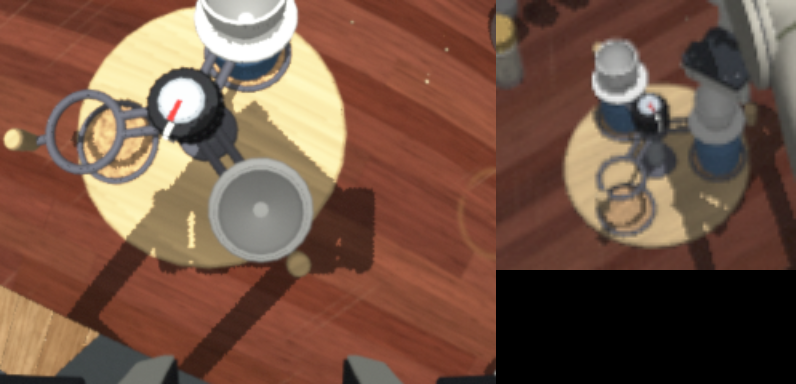

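Both drippers sit level on the rings above the cups. The front band is at px (253,130), against (252,132) expected. The white line still meets the red mark, and the robot is clear.

```bash
python3 -c "
from h import *
print(close_job())"
```

```text
the job is handed in; nothing more can be done
None
```

The job is handed in: both blue cups stand in their own coasters, the head is locked over them with the collar's white line on the red mark, and a white dripper sits level on the ring above each cup.

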